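# Charge the bottle chiller with chilling bars from the ice pail

### The arm

A 6-joint arm with a two-finger parallel gripper is mounted at the origin on the work surface. World frame = base frame: x ahead of the robot, y to its left, z up, the work surface at z = 0. Lengths are in m, angles in degrees, forces in N, time in s.
With the tool pointing down it reaches from about 0.35 to 0.875 m from the base axis. Payload 4.2 kg.
Tool frame: the origin (TCP) lies midway between the tips of the shut fingers; the grasp point (between the pads) lies 19 mm behind it; y points along the fingers, z is the direction in which the jaws open and shut, and the axes are right-handed (so a half turn about y gives the same grasp; the last joint's range is limited). The gripper opens to 87 mm and grips with 3 to 60 N. Pads are 19 mm wide; open, the fingers measure 117 mm over their backs; the gripper's body (75 mm by 190 mm) begins 51 mm behind the grasp point.
Start: joints at [-56.803, 22.042, 0.453, 0, -68.411, -14.817], TCP at [0.197, -0.593, 0.223] pointing down, gripper open.
Joint ranges: [-179.83, 179.83], [-69.29, 118.12], [-61.27, 80.66], [-181.25, 117.63], [-171.15, -9.14], [-177.46, 177.46]. Speed limits (degrees/s): [159.86, 159.86, 180, 180, 180, 180].

### API

Orientations are given as [roll, pitch, yaw] about the fixed x, y, z axes, in that order (R = Rz(yaw) Ry(pitch) Rx(roll)).
In Python, from workcell import env gives the robot as it stands. The module is installed in compiled form; this text tells all that it offers. Calls block until the motion is done:
- env.goto(position, orientation): joint-space move of the TCP to a pose.
- env.move_straight(position, rotation=None, rate=0.15, force_limit=None): straight line of the TCP; rotation=None keeps the orientation; rate is the mean speed in m/s. With force_limit (N) it stops when the force on the tool has changed by that much, and returns True; else False.
- env.set_joints(angles): joint-space move.
- env.gripper_to(opening, grasp_force=None): opening from 0.0 (shut) to 1.0 (fully open); grasp_force is the grip in N (None keeps the last); returns when the fingers have stopped.
- env.dwell(seconds).
- env.inverse_kinematics(position, orientation): joint angles nearest the present ones, or None.
- env.read_state(): the state.
- env.grab_frame(name): name is "scene" or "top"; returns a dict with "image" (384x512x3 uint8, blue, green, red), "fx", "fy", "cx", "cy" (pixels), "position" and "orientation" of the camera in the world. Camera axes: x right, y up, looking along -z (the intrinsics and any distortion apply to the point x, -y, -z); pixel columns grow to the right and rows downward; lengths in m; the calibration is good to about 2 mm. A picture is of the moment at which its call begins. There is no depth.
A pose or a line that the arm cannot do raises env.Unreachable and nothing moves.
- env.close_job(): hands the job in, once; it reports no verdict.
Trained networks look in a picture, given as the dict that the camera call returned (one of the last four; its "shot" number tells which), for a name from the list of things; names that differ only in an ending like _2 or _b are one class to them, and where a whole thing is asked for, a point or a joint stands for the part that bears it (a point fixed in the world has none). Each returns a list of dicts, best first, with "score" (0 to 1); they miss things now and then, are a little off and sometimes report something else, mostly with a low value. They report only what shows in the picture. A call takes as long as a camera call. They do not tell look-alikes from the thing itself.
- env.search_frame(picture, thing): "xyz" ([x, y, z] in m, in world coordinates, good to about 4 mm: the middle of the surface that is visible of it).
- env.trace(picture, thing): "mask" (384x512 bool, what is visible of it).
The state is a dict: "clock": time; "joint_positions": joint angles; "qvel": joint speeds; "joint_torque": joint torques, N m; "position": TCP position; "tool_rot": TCP orientation; "force": force on the tool from outside, world axes, zero at the start; "wrist_torque": the same for the moment, N m; "opening": opening from 0.0 (shut) to 1.0 (fully open).
Only numpy, scipy, OpenCV 4.12 (cv2) and the standard library are available. Lean on these libraries where they do the work, as an engineer would, in place of code of your own. Each camera call takes 0.05 s, during which the arm holds its last target.

### The job

Get the bottle chiller on the drinks counter ready. First turn the lid's knob to its far stop, lift the lid out and lay it flat on the counter beside the chiller; then carry the square ice pail by its bail onto the chiller's ledge, let go, take it by the hoop on its bottom rim and tip it well over (beyond lying flat) so that its chilling bars slide into the basin. Stand the empty pail upright on its cork coaster again, put the bars lying on the counter (and any that missed) into the basin too, leave the lid off, and do not knock over or shift the glassware or tip the pail anywhere else.

Things in the scene. Friction and masses are not known exactly. Their poses are not given: they have to be found in the camera images.
- chiller: Fixed aluminium bottle chiller; origin on the counter under the middle of its basin, z up. Basin, open above: inside 140 mm along x, 190 mm along y, floor 12 mm and wall tops 128 mm above the counter, walls 10 mm thick; a thin splash panel behind the +y wall (y 106 to 112 mm) rises to 175 mm. On the -y side a solid ledge for the pail: 160 mm along x, y -210 to -105 mm, top 120 mm up.
- ledge (a point): Middle of the pail's place on the ledge, 165 mm to the -y side of the basin's middle, 120 mm up; axes as the chiller's. The basin's -y wall (y -105 to -95 mm) stands 8 mm above the ledge as a lip: the pail is tipped over it towards +y. A pail centred here, axes along the chiller's, stands 5 mm short of the lip, and its hoop overhangs the ledge's outer edge in free air.
- basin (a point): Middle of the basin's floor; axes as the chiller's.
- keeper (a point): Top middle of one of two equal dark keepers, outside the two x walls of the basin: 60 mm along y, posts 97 to 109 mm from the middle in x, arms reaching inward to 76 mm from it, underside 152 mm and top 160 mm above the counter. Latched, the ends of the lid's latch bar lie under both keepers.
- lid: Loose lid of the chiller, 280 g with knob: a steel plate 146 x 202 x 8 mm on a black plug 134 x 184 x 12 mm that sits in the basin's mouth with 3 mm play. Origin at the middle of the plug's underside, z up; lying on the counter its origin is at height 0, on the chiller 116 mm.
- knob (a joint): Turn of the captive knob on the lid, rad: 0 = latched, growing anticlockwise seen from above to the far stop at 1.57. It starts near 0, turns stiffly (about 0.12 N m) and stays where left. Its latch bar (180 mm long) comes clear of the keepers beyond about 0.5.
- knob_grip (a point): Middle of the knob's black grip bar, 54 mm above the lid's underside. The bar is 50 mm long (this point's x), 14 mm wide (its y), 32 mm high (18 mm below to 12 mm above this point); the latch bar lies parallel under it.
- pail: Loose square steel ice pail, 110 x 110 mm outside, 115 mm high, walls and floor 4 mm, about 330 g empty with its bail. Origin at the middle of its underside, z towards its mouth. The hoop on its bottom rim is on its -y side; the bail pivots at its x sides, 100 mm up. Slippery inside: its bars slide out when it is tipped about 115 to 125 degrees from upright.
- pail_hoop (a point): Middle of the free bar of the hoop on the pail's bottom rim: round, 14 mm thick, 68 mm long along the pail's x, 41 mm out from the -y wall and 8 mm above the underside; gripped lightly the pail swings freely about it (held up by it, the pail hangs about 115 degrees over); gripped hard it turns with the fingers.
- bail (a joint): Angle of the pail's bail, rad: 0 = straight up, positive = leaning to the pail's -y (hoop side); stops at -0.6 and 0.6; stays where left (about 0.02 N m). Gripped hard it keeps its angle to the fingers and the pail hangs level from its pivots. Leaned to the hoop side it leaves the mouth freer.
- bail_grip (a point): Middle of the bail's round wooden grip, 14 mm thick, 70 mm long along the pail's x; 62 mm from the bail's pivot line, so 162 mm above the pail's underside when the bail is straight up.
- coaster: Fixed cork coaster, 150 x 150 x 4 mm, on which the pail stands at the start and must stand at the end; origin at the middle of its underside.
- bar1: A silvery chilling bar, 68 x 28 x 28 mm, 60 g; origin at its middle, z along its length. Starts on end in the pail, if present.
- bar2: A silvery chilling bar, 68 x 28 x 28 mm, 60 g; origin at its middle, z along its length. Starts on end in the pail, if present.
- bar3: A silvery chilling bar, 68 x 28 x 28 mm, 60 g; origin at its middle, z along its length. Starts on end in the pail, if present.
- bar4: A silvery chilling bar, 68 x 28 x 28 mm, 60 g; origin at its middle, z along its length. Starts on end in the pail, if present.
- bar5: A silvery chilling bar, 68 x 28 x 28 mm, 60 g; origin at its middle, z along its length. Starts on end in the pail, if present.
- bar6: A silvery chilling bar, 68 x 28 x 28 mm, 60 g; origin at its middle, x along its length. Starts lying on the counter between pail and chiller, if present.
- bar7: A silvery chilling bar, 68 x 28 x 28 mm, 60 g; origin at its middle, x along its length. Starts lying on the counter between pail and chiller, if present.
- bar8: A silvery chilling bar, 68 x 28 x 28 mm, 60 g; origin at its middle, x along its length. Starts lying on the counter between pail and chiller, if present.
- tumbler1: A glass tumbler, 76 mm wide, 90 mm high; origin under its middle. A bystander: leave it alone.
- tumbler2: A glass tumbler, 76 mm wide, 90 mm high; origin under its middle. A bystander: leave it alone.
- carafe: A glass carafe, 90 mm wide, 210 mm high; origin under its middle. A bystander: leave it alone.
- jar: A storage jar, 90 mm wide, 120 mm high; origin under its middle. A bystander: leave it alone.
Things that resemble listed ones, but are neither listed nor needed, are in the scene too. Of the things shaped like the coaster, the cork one is meant.

How it is judged (in metres and radians):
On the way, in this order (a step that is already met when the one before it is completed fails the run):
1. the lid's knob is turned to its far stop (beyond 1.2 rad) (value of joint knob above 1.2 rad), for 0.1 s.
2. the lid lies flat on the counter beside the chiller (height (world z) of lid below 0.01 m and angle between lid's own z axis and vertical below 0.1 rad and horizontal distance between lid and basin above 0.15 m), for 0.2 s.
3. the pail stands upright on the ledge, released (horizontal distance between pail and ledge below 0.03 m and height (world z) of pail between 0.11 and 0.135 m and angle between pail's own z axis and vertical below 0.1 rad and contact force between the fingers and pail below 0.5 N), for 0.2 s.
4. the pail, held by the hoop on its bottom rim, is tipped more than 97 degrees over the basin (angle between pail's own z axis and vertical above 1.7 rad and distance between the grasp point and pail_hoop below 0.045 m and horizontal distance between pail and basin below 0.2 m), for 0.1 s.
5. the pail stands upright on its coaster again (horizontal distance between pail and coaster below 0.035 m and angle between pail's own z axis and vertical below 0.1 rad and height (world z) of pail below 0.015 m), for 0.2 s.
At the end, for the whole second after the job is handed in: All bars present rest in the basin, middles inside its walls and below their tops; the pail stands upright (0.1 rad) within 35 mm of the coaster's middle; the lid lies flat (0.1 rad) on the counter, its middle over 150 mm from the basin's; all let go and at rest (all of step 2 and all of step 5 and linear speed of each of pail, lid below 0.02 m/s and x of bar1 in the frame of chiller between -0.07 and 0.07 m and y of bar1 in the frame of chiller between -0.095 and 0.095 m and z of each of bar1, bar2, bar3, bar4, bar5, bar6, bar7, bar8 in the frame of chiller below 0.12 m and linear speed of each of bar1, bar2, bar3, bar4, bar5, bar6, bar7, bar8 below 0.03 m/s and x of bar2 in the frame of chiller between -0.07 and 0.07 m and y of bar2 in the frame of chiller between -0.095 and 0.095 m and x of bar3 in the frame of chiller between -0.07 and 0.07 m and y of bar3 in the frame of chiller between -0.095 and 0.095 m and x of bar4 in the frame of chiller between -0.07 and 0.07 m and y of bar4 in the frame of chiller between -0.095 and 0.095 m and x of bar5 in the frame of chiller between -0.07 and 0.07 m and y of bar5 in the frame of chiller between -0.095 and 0.095 m and x of bar6 in the frame of chiller between -0.07 and 0.07 m and y of bar6 in the frame of chiller between -0.095 and 0.095 m and x of bar7 in the frame of chiller between -0.07 and 0.07 m and y of bar7 in the frame of chiller between -0.095 and 0.095 m and x of bar8 in the frame of chiller between -0.07 and 0.07 m and y of bar8 in the frame of chiller between -0.095 and 0.095 m); the robot touches nothing.
It fails at once if the tumbler1 is shifted more than 40 mm or tipped (distance of tumbler1 from where it was at the start of the episode above 0.04 m or angle between tumbler1's own z axis and vertical above 0.4 rad).
It fails at once if the tumbler2 is shifted more than 40 mm or tipped (distance of tumbler2 from where it was at the start of the episode above 0.04 m or angle between tumbler2's own z axis and vertical above 0.4 rad).
It fails at once if the carafe is shifted more than 40 mm or tipped (distance of carafe from where it was at the start of the episode above 0.04 m or angle between carafe's own z axis and vertical above 0.4 rad).
It fails at once if the jar is shifted more than 40 mm or tipped (distance of jar from where it was at the start of the episode above 0.04 m or angle between jar's own z axis and vertical above 0.4 rad).
It fails at once if the pail is tipped (beyond 0.7 rad) away from the chiller (angle between pail's own z axis and vertical above 0.7 rad and horizontal distance between pail and ledge above 0.25 m).
Of bar1, bar2, bar3, bar4, bar5 only 3 to 5 are there at a start; the rules pass over those that are not, and their reading is None.
Of bar6, bar7, bar8 only 1 to 3 are there at a start; the rules pass over those that are not, and their reading is None.
At some moment in a run one of bar6, bar7, bar8 may be knocked a few centimetres aside while the robot is not near it.
It also fails if it takes over 210 s, if anything falls off the work surface, if the arm or the gripper's body presses on something with over 40 N, if the wrist force passes 120 N, or if a joint passes its speed limit or range.

## Working session

There is one attempt and no reset: what is moved stays moved. The work goes in short steps, each a Python script; the robot and the scene stay as the last script left them, time stands still between calls to the robot, and variables do not carry over. Pictures are saved under pics/ and viewed, and the job is handed in when it is done.

```bash
ls; mkdir -p pics; cat > h.py <<'E'
from workcell import env
import numpy as np, cv2
from scipy.spatial.transform import Rotation as R
def rot(o): return R.from_euler('xyz',o,degrees=True)
def snap(n,name):
    f=env.grab_frame(n); cv2.imwrite(f'pics/{name}.png',f['image']); return f
def campose(f):
    o=np.array(f['orientation'],float)
    M=rot(o).as_matrix() if o.shape==(3,) else (o if o.shape==(3,3) else None)
    return np.array(f['position']),M
def ray(f,u,v):
    p,M=campose(f); d=M@np.array([(u-f['cx'])/f['fx'],-(v-f['cy'])/f['fy'],-1.0]); return p,d
def at_z(f,u,v,z):
    p,d=ray(f,u,v); return p+d*(z-p[2])/d[2]
def proj(f,X):
    p,M=campose(f); c=M.T@(np.array(X)-p); return np.array([f['cx']+f['fx']*c[0]/-c[2], f['cy']-f['fy']*c[1]/-c[2]])
E
python3 - <<'E'
from h import *
print(env.read_state())
fs=snap('scene','s0');ft=snap('top','t0')
for f in (fs,ft): print({k:v for k,v in f.items() if k!='image'})
for n in ['chiller','lid','knob_grip','keeper','pail','bail_grip','pail_hoop','coaster','bar1','bar6','tumbler1','carafe','jar']:
    for l,f in (('s',fs),('t',ft)):
        print(n,l,[(np.round(d['xyz'],3).tolist(),round(d['score'],2)) for d in env.search_frame(f,n)][:8])
E
```

```text
pics
{'clock': 0.0, 'joint_positions': array([-5.68035956e+01,  2.20908011e+01,  3.78197971e-01, -2.84241795e-02,
       -6.84131712e+01, -1.48154639e+01]), 'qvel': array([ 0.07606243,  0.00909383,  0.02125969, -0.00263716, -0.01607074,
        0.04533096]), 'joint_torque': array([-2.18844377e-05, -3.90666318e+01,  1.87398756e+01,  4.21993867e+00,
        1.08944948e-02, -2.03162449e-04]), 'position': array([ 0.19688455, -0.59252054,  0.22144987]), 'tool_rot': array([-8.98716522e+01,  6.63233539e-03,  1.83704614e+01]), 'force': array([ 0.46453298, -0.1005038 , -0.80975221]), 'wrist_torque': array([ 0.01392015,  0.02324591, -0.00241143]), 'opening': 1.0009169474923616}
{'fx': 373.3652786855203, 'fy': 373.3652786855203, 'cx': 255.99969085635124, 'cy': 191.91066294193746, 'position': array([ 1.12904093, -0.17794505,  1.05353383]), 'orientation': array([32.81697405,  0.6333494 , 85.44637916]), 'shot': 1}
{'fx': 456.188094652684, 'fy': 456.188094652684, 'cx': 262.83161090659183, 'cy': 196.0923471622162, 'position': array([ 0.26367421, -0.1387006 ,  1.60418045]), 'orientation': array([ 11.
[... 1395 characters left out ...]
), ([0.518, -0.34, 0.075], 0.39)]
bar6 s [([0.469, -0.183, 0.033], 0.64), ([0.56, -0.368, 0.075], 0.59), ([0.533, -0.347, 0.074], 0.56)]
bar6 t [([0.553, -0.373, 0.061], 0.67), ([0.46, -0.181, 0.026], 0.62), ([0.547, -0.374, 0.071], 0.56), ([0.582, -0.404, 0.074], 0.43), ([0.518, -0.34, 0.075], 0.39)]
tumbler1 s [([0.739, -0.059, 0.053], 0.85)]
tumbler1 t [([0.762, 0.273, 0.052], 0.79), ([0.764, -0.062, 0.05], 0.71)]
carafe s [([0.786, 0.087, 0.14], 0.78), ([0.57, -0.352, 0.167], 0.74)]
carafe t [([0.747, 0.094, 0.139], 0.93)]
jar s [([0.776, -0.259, 0.12], 0.76), ([0.566, -0.379, 0.079], 0.29)]
jar t [([0.739, -0.26, 0.12], 0.88), ([0.46, -0.184, 0.028], 0.72), ([0.537, 0.05, 0.118], 0.64)]
```

View pics/s0.png

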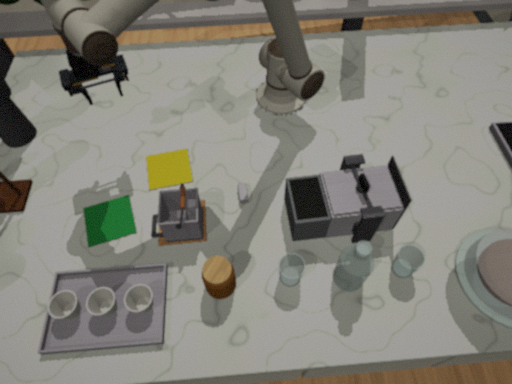

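View pics/t0.png

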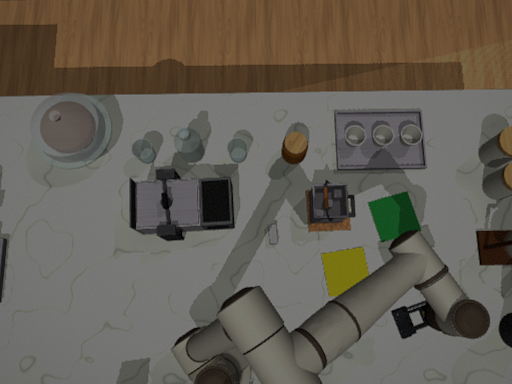

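```bash
python3 - <<'E'
import cv2
s=cv2.imread('pics/s0.png');t=cv2.imread('pics/t0.png')
def c(im,x0,y0,w,h,k,n): cv2.imwrite(f'pics/{n}.png',cv2.resize(im[y0:y0+h,x0:x0+w],None,fx=k,fy=k,interpolation=cv2.INTER_CUBIC))
c(t,120,160,130,90,6,'t0ch'); c(t,260,170,110,80,7,'t0pl'); c(s,270,145,150,110,5,'s0ch'); c(s,140,170,120,85,6,'s0pl')
E
```

```text
(no output)
```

View pics/t0ch.png

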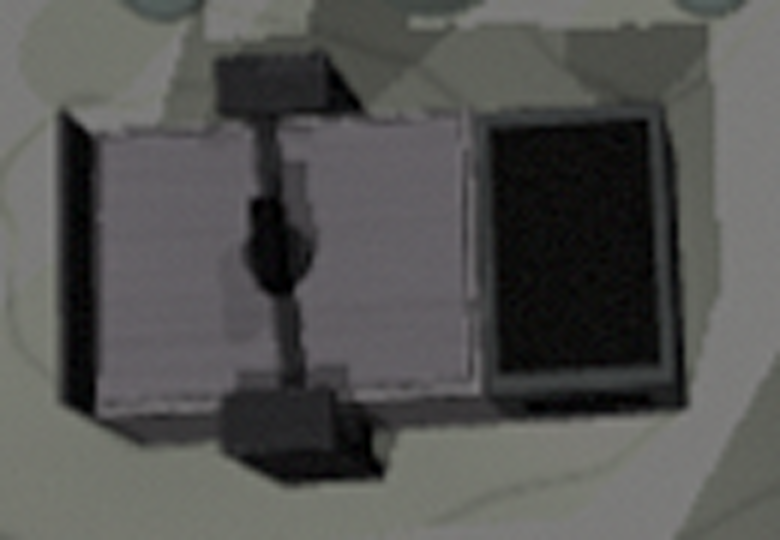

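View pics/t0pl.png

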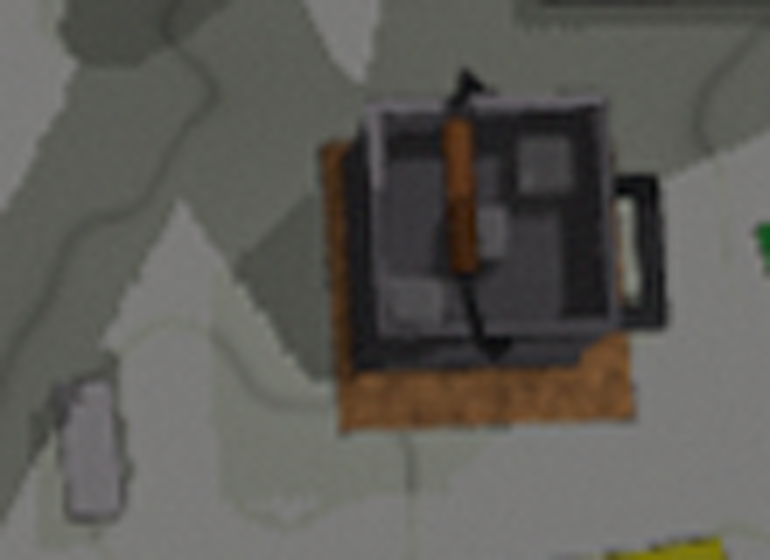

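View pics/s0ch.png

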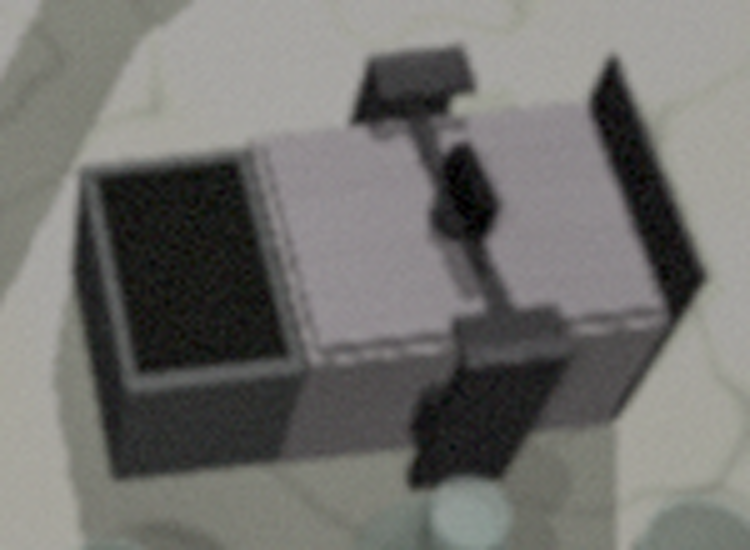

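View pics/s0pl.png

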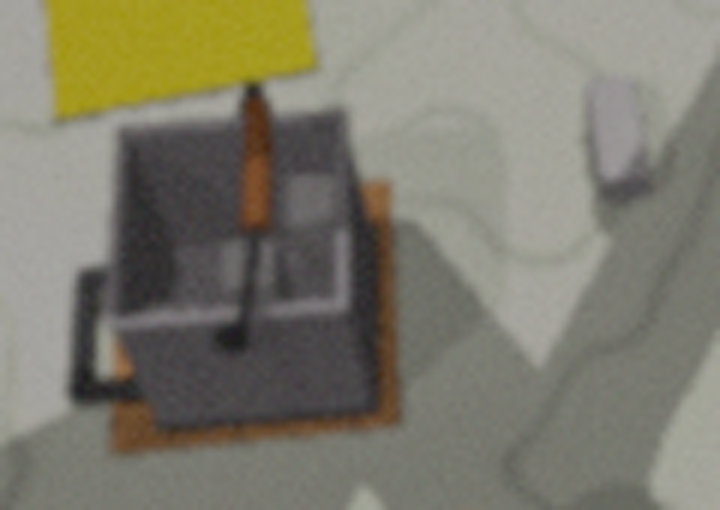

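```bash
cat > fit.py <<'E'
from h import *
from scipy.optimize import least_squares
import pickle
class F(dict): pass
def fit(obs,init,zfree=False):
    def res(p):
        c,s=np.cos(p[2]),np.sin(p[2]); r=[]
        for f,X,uv in obs:
            X=np.array(X,float); W=[p[0]+c*X[0]-s*X[1],p[1]+s*X[0]+c*X[1],X[2]]
            r+=list(proj(f,W)-uv)
        return np.array(r)
    o=least_squares(res,init,loss='soft_l1'); return o.x,res(o.x).reshape(-1,2)
def cr(x0,y0,k): return lambda u,v: np.array([x0+(u+.5)/k-.5,y0+(v+.5)/k-.5])
E
python3 - <<'E'
from fit import *
fs=env.grab_frame('scene');ft=env.grab_frame('top')
T=cr(120,160,6);S=cr(270,145,5)
a,b,r=.08,-.21,.12
obs=[(ft,(.08,-.21,.12),T(660,103)),(ft,(-.08,-.21,.12),T(678,390)),(ft,(.08,-.105,.12),T(482,112)),(ft,(-.08,-.105,.12),T(490,397)),
(fs,(.08,-.21,.12),S(130,390)),(fs,(-.08,-.21,.12),S(80,172)),(fs,(.08,-.105,.12),S(303,366)),(fs,(-.08,-.105,.12),S(250,150))]
p,q=fit(obs,[.55,.16,0]); print('chiller',p,np.degrees(p[2]));print(q.round(1).tolist())
T=cr(260,170,7);S=cr(140,170,6); z=.119;h=.055
obs=[(ft,(h,h,z),T(363,100)),(ft,(h,-h,z),T(606,97)),(ft,(-h,-h,z),T(621,332)),(ft,(-h,h,z),T(380,335)),
(fs,(-h,-h,z),S(118,128)),(fs,(-h,h,z),S(347,110)),(fs,(h,h,z),S(350,305)),(fs,(h,-h,z),S(112,322))]
p,q=fit(obs,[.55,-.36,0]); print('pail',p,np.degrees(p[2]));print(q.round(1).tolist())
c=.075
obs=[(ft,(-c,c,.004),T(340,430)),(ft,(-c,-c,.004),T(635,416)),(ft,(c,c,.004),T(320,145)),(fs,(-c,c,.004),S(390,182)),(fs,(c,c,.004),S(402,422)),(fs,(c,-c,.004),S(112,450))]
p,q=fit(obs,[.55,-.36,0]); print('coaster',p,np.degrees(p[2]));print(q.round(1).tolist())
for z in (.155,.16,.165,.17):print('bail',z,at_z(ft,*T(458,120),z)[:2],at_z(ft,*T(465,270),z)[:2],at_z(fs,*S(255,90),z)[:2],at_z(fs,*S(257,228),z)[:2])
# bar
print('bar top corners t',[at_z(ft,*T(u,v),.028)[:2].round(4).tolist() for u,v in [(66,383),(110,377),(75,518),(122,514)]])
print('bar top corners s',[at_z(fs,*S(u,v),.028)[:2].round(4).tolist() for u,v in [(588,82),(638,78),(600,190),(648,180)]])
T=cr(120,160,6);S=cr(270,145,5)
z=.182
print('knob',[at_z(ft,*T(u,v),z)[:2].round(4).tolist() for u,v in [(252,195),(272,195),(265,290),(297,290)]])
print('knob s',[at_z(fs,*S(u,v),z)[:2].round(4).tolist() for u,v in [(443,160),(467,145),(470,235),(495,210)]])
E
```

```text
chiller [0.55394725 0.16585824 0.04264437] 2.4433422636396243
[[0.7, 0.1], [-0.1, -0.6], [-1.0, 0.4], [-0.8, 0.2], [-1.0, 0.8], [-0.3, -1.7], [0.9, 1.4], [-0.5, -0.9]]
pail [ 0.55514362 -0.37041528  0.01270058] 0.7276895948694212
[[0.9, 1.4], [-1.0, 0.9], [-0.9, -0.3], [0.2, 0.3], [0.8, 0.5], [-0.5, 0.4], [-0.7, 0.1], [0.0, 0.6]]
coaster [ 0.5457885  -0.3792046   0.03288273] 1.8840418580104843
[[-0.1, 0.7], [0.1, 0.5], [-0.2, -0.1], [0.3, -0.5], [0.1, 0.6], [-0.4, 1.1]]
bail 0.155 [ 0.59537876 -0.35167321] [ 0.52435565 -0.35167147] [ 0.50673354 -0.35400004] [ 0.58477652 -0.35091613]
bail 0.16 [ 0.59423431 -0.35093841] [ 0.52345624 -0.35093668] [ 0.51019644 -0.35302036] [ 0.58780515 -0.34995361]
bail 0.165 [ 0.59308985 -0.3502036 ] [ 0.52255683 -0.35020188] [ 0.51365935 -0.35204068] [ 0.59083377 -0.34899109]
bail 0.17 [ 0.59194539 -0.3494688 ] [ 0.52165742 -0.34946708] [ 0.51712225 -0.351061  ] [ 0.5938624  -0.34802857]
bar top corners t [[0.4934, -0.169], [0.4961, -0.191], [0.4262, -0.1721], [0.4277, -0.1953]]
bar top corners s [[0.4294, -0.1949], [0.4292, -0.1672], [0.4999, -0.1922], [0.4959, -0.1661]]
knob [[0.5804, 0.1744], [0.5802, 0.1638], [0.529, 0.1661], [0.5287, 0.1492]]
knob s [[0.5415, 0.1506], [0.5324, 0.1666], [0.5927, 0.154], [0.5776, 0.1717]]
```

```bash
cat >> h.py <<'E'
C=np.array([.554,.166]); CY=2.5
def ch(x,y,z):
    c,s=np.cos(np.radians(CY)),np.sin(np.radians(CY)); return np.array([C[0]+c*x-s*y,C[1]+s*x+c*y,z])
def st(m=''):
    s=env.read_state(); print(m,'t%.1f'%s['clock'],s['position'].round(4),s['tool_rot'].round(1),'F',s['force'].round(1),'op %.3f'%s['opening'],'j',s['joint_positions'].round(0)); return s
E
python3 - <<'E'
from h import *
ft=env.grab_frame('top')
for u,v in [(70,128),(110,140),(60,170),(0,240),(8,240),(0,300),(8,300)]: print((u,v),at_z(ft,u,v,0).round(3)[:2])
for p,o in [((.554,.164,.156),(-90,0,6)),((.554,.164,.156),(-90,0,96)),((.554,.164,.156),(-90,0,-174)),((.554,.164,.156),(-90,0,-84)),((.5,.42,.04),(-90,0,92)),((.5,.42,.04),(-90,0,-88))]:
    j=env.inverse_kinematics(p,o); print(o,None if j is None else np.round(j))
# hoop poses
for a in (0,-30,-60,-90,-105,-120,-130):
    for base in (0,180):
        p=ch(0,-.2,.25); o=R.from_euler('x',a,degrees=True)
        # tool y->+y, jaws(tool z)->+z : identity ; flipped: half turn about y
        o=R.from_euler('z',CY,degrees=True)*o*R.from_euler('y',base,degrees=True)
        j=env.inverse_kinematics(p,o.as_euler('xyz',degrees=True)); print(a,base,None if j is None else np.round(j))
E
```

```text
(70, 128) [0.87 0.56]
(110, 140) [0.821 0.41 ]
(60, 170) [0.709 0.585]
(0, 240) [0.458 0.777]
(8, 240) [0.457 0.749]
(0, 300) [0.252 0.757]
(8, 300) [0.251 0.729]
(-90, 0, 6) [  33.   21.  -12.   -0.  -57. -117.]
(-90, 0, 96) [ 33.  21. -12.   0. -57. -27.]
(-90, 0, -174) [ 33.  21. -12.   0. -57.  63.]
(-90, 0, -84) [ 33.  21. -12.   0. -57. 153.]
(-90, 0, 92) [ 54.  34.  -7.   0. -48. -52.]
(-90, 0, -88) [ 54.  34.  -7.   0. -48. 128.]
0 0 [ -27.   41.   12.  -75. -116.  -58.]
0 180 [ -27.   41.   12.  -75. -116.  122.]
-30 0 [-19.  29.  12. -55. -99. -64.]
-30 180 [-19.  29.  12. -55. -99. 116.]
-60 0 [ -5.  20.   6. -30. -82. -77.]
-60 180 [ -5.  20.   6. -30. -82. 103.]
-90 0 [  13.   15.   -6.   -0.  -69. -101.]
-90 180 [ 13.  15.  -6.   0. -69.  79.]
-105 0 [  21.   15.  -13.   15.  -68. -115.]
-105 180 [ 21.  15. -13.  15. -68.  65.]
-120 0 [  26.   17.  -19.   29.  -70. -128.]
-120 180 [ 26.  17. -19.  29. -70.  52.]
-130 0 [  29.   19.  -23.   37.  -73. -136.]
-130 180 [ 29.  19. -23.  37. -73.  44.]
```

```bash
python3 - <<'E'
from h import *
p=env.read_state()['position']
env.goto([.35,-.35,.40],[-90,0,6])
env.goto([.554,.164,.32],[-90,0,6])
env.gripper_to(.45); env.move_straight([.554,.164,.20]); st()
f=snap('scene','s1');g=snap('top','t1')
for f_,n,b in ((f,'s1c',(270,145,150,110,5)),(g,'t1c',(120,160,130,90,6))):
    x,y,w,h,k=b; cv2.imwrite(f'pics/{n}.png',cv2.resize(f_['image'][y:y+h,x:x+w],None,fx=k,fy=k,interpolation=2))
E
```

```text
t6.8 [0.5547 0.1643 0.201 ] [-90.   -0.1   6. ] F [-0.1 -0.1  0.1] op 0.449 j [  33.   18.   -8.    0.  -63. -117.]
```

View pics/s1c.png

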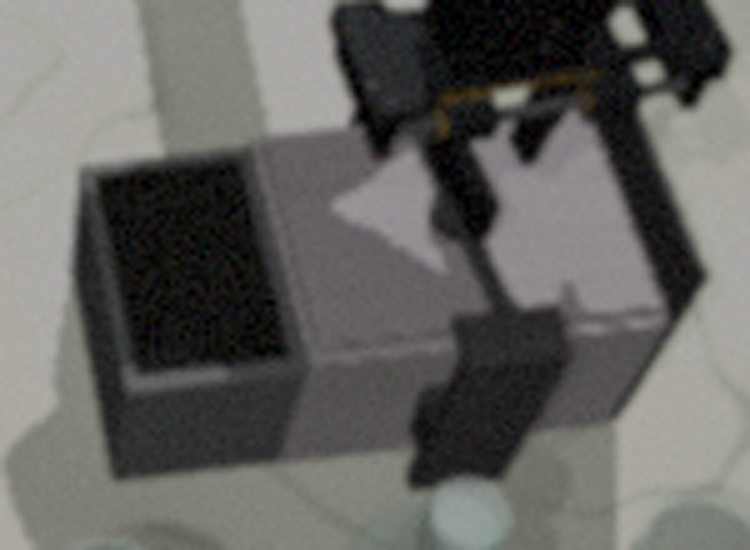

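```bash
python3 - <<'E'
from h import *
print(env.move_straight([.554,.164,.155],rate=.05,force_limit=6)); st('down')
env.gripper_to(0,8); s=st('light'); env.gripper_to(0,35); s=st('hard')
E
```

```text
False
down t8.0 [0.5543 0.1641 0.1554] [-90.  -0.   6.] F [-0.2  0.4 -0.2] op 0.452 j [  33.   21.  -12.    0.  -57. -117.]
light t8.5 [0.5542 0.1643 0.1552] [-90.  -0.   6.] F [0.2 2.  0.7] op 0.166 j [  33.   21.  -12.   -0.  -57. -117.]
hard t8.8 [0.5542 0.1643 0.1552] [-90.  -0.   6.] F [-0.2  2.7  0.4] op 0.153 j [  33.   21.  -12.   -0.  -57. -117.]
```

```bash
python3 - <<'E'
from h import *
p=[.5542,.164,.1552]
for y in (15,30,45,60,75,88):
    env.goto(p,[-90,0,y]); s=st(y); print(s['wrist_torque'].round(3))
snap('top','t2')
E
```

```text
15 t9.0 [0.5541 0.164  0.1552] [-90.    0.   14.8] F [-0.6  1.6  1.2] op 0.158 j [  33.   21.  -12.   -0.  -57. -108.]
[0.551 0.176 0.158]
30 t9.4 [0.5542 0.164  0.1552] [-90.    0.   29.8] F [-0.7  2.8  0.7] op 0.156 j [ 33.  21. -12.   0. -57. -93.]
[0.595 0.186 0.132]
45 t9.8 [0.5542 0.164  0.1552] [-90.    0.   44.7] F [0.4 1.4 1.2] op 0.157 j [ 33.  21. -12.   0. -57. -78.]
[0.595 0.18  0.157]
60 t10.1 [0.5542 0.1639 0.1552] [-90.    0.   59.7] F [-0.8  2.7  1.3] op 0.157 j [ 33.  21. -12.   0. -57. -63.]
[0.564 0.202 0.086]
75 t10.5 [0.5541 0.1639 0.1552] [-90.    0.   74.7] F [-1.1  1.2  0.5] op 0.154 j [ 33.  21. -12.   0. -57. -48.]
[0.552 0.276 0.107]
88 t10.8 [0.5541 0.1639 0.1552] [-90.    0.   87.7] F [-1.4  2.1  0.8] op 0.156 j [ 33.  21. -12.   0. -57. -35.]
[0.494 0.483 0.113]
```

```bash
python3 - <<'E'
from h import *
env.gripper_to(0,50)
print(env.move_straight([.5542,.164,.175],rate=.03,force_limit=12)); st()
f=snap('scene','s3');g=snap('top','t3')
a=cv2.resize(f['image'][120:260,260:430],None,fx=3.5,fy=3.5,interpolation=2); b=cv2.resize(g['image'][150:260,110:260],None,fx=3,fy=3,interpolation=2)
cv2.imwrite('pics/s3c.png',a);cv2.imwrite('pics/t3c.png',b)
E
```

```text
False
 t11.9 [0.554  0.1638 0.1749] [-90.   0.  88.] F [-1.1  0.5 -2.4] op 0.153 j [ 33.  20. -10.  -0. -60. -35.]
```

View pics/s3c.png

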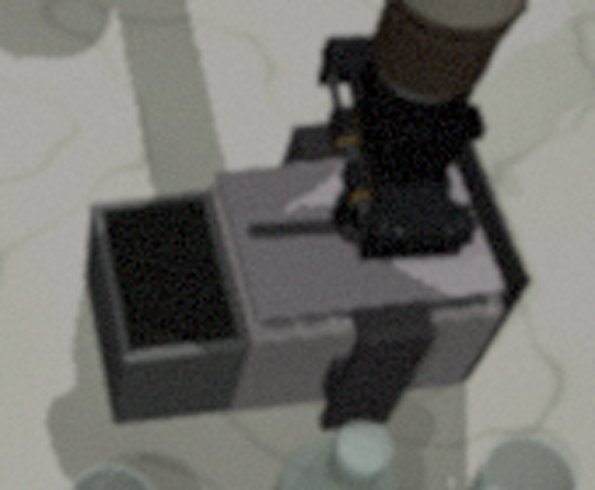

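```bash
python3 - <<'E'
from h import *
print(env.move_straight([.5542,.164,.25],rate=.05,force_limit=12)); st()
env.move_straight([.5542,.164,.30],rate=.1)
env.goto([.5,.43,.25],[-90,0,88]); st()
env.move_straight([.5,.43,.06],rate=.15)
print(env.move_straight([.5,.43,.036],rate=.03,force_limit=4)); st()
snap('scene','s4')
E
```

```text
False
 t13.6 [0.554  0.1639 0.2496] [-90.   0.  88.] F [ 0.7 -0.4 -3.3] op 0.163 j [ 33.  16.  -4.  -0. -70. -35.]
 t15.3 [0.5006 0.429  0.2504] [-90.    0.   87.9] F [ 0.1 -0.4 -2.4] op 0.157 j [ 55.  25.   8.   0. -74. -57.]
True
 t17.4 [0.4997 0.4297 0.0392] [-90.    0.1  88. ] F [-1.  -1.3  4.5] op 0.156 j [ 55.  35.  -6.   0. -49. -57.]
```

View pics/s4.png

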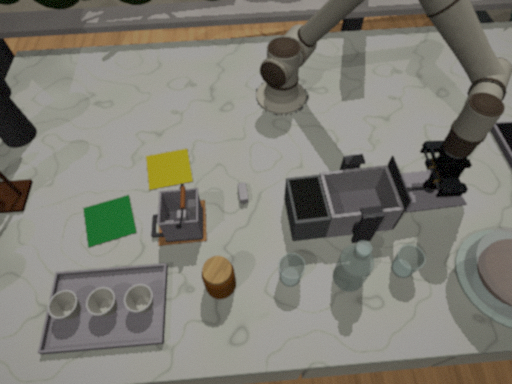

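```bash
python3 - <<'E'
from h import *
env.gripper_to(.5); env.dwell(.2)
env.move_straight([.5,.43,.25],rate=.2); st()
env.goto([.42,.15,.42],[-90,0,40])
env.goto([.40,-.22,.42],[-90,0,2]);
f=snap('scene','s5');g=snap('top','t5')
for l,f_ in (('s',f),('t',g)):
  for n in ('lid','bail_grip','pail','bar1'): print(l,n,[(np.round(d['xyz'],3).tolist(),round(d['score'],2)) for d in env.search_frame(f_,n)][:6])
cv2.imwrite('pics/s5c.png',cv2.resize(f['image'][140:250,270:480],None,fx=3.7,fy=3.7,interpolation=2))
cv2.imwrite('pics/t5c.png',cv2.resize(g['image'][150:260,60:260],None,fx=4,fy=4,interpolation=2))
cv2.imwrite('pics/s5p.png',cv2.resize(f['image'][170:255,140:260],None,fx=6,fy=6,interpolation=2))
st()
E
```

```text
t19.7 [0.4994 0.4295 0.2484] [-89.7   0.3  88. ] F [ 0.6  0.3 -0.9] op 0.504 j [ 55.  25.   8.  -0. -74. -57.]
s lid [([0.511, 0.435, 0.021], 0.57)]
s bail_grip [([0.566, -0.352, 0.168], 0.75), ([0.555, 0.137, 0.111], 0.71)]
s pail []
s bar1 [([0.47, -0.181, 0.031], 0.72), ([0.534, -0.344, 0.072], 0.63), ([0.56, -0.369, 0.074], 0.54)]
t lid [([0.498, 0.427, 0.022], 0.84), ([0.74, -0.261, 0.117], 0.74)]
t bail_grip [([0.561, -0.346, 0.17], 0.68)]
t pail [([0.566, -0.403, 0.068], 0.57), ([0.488, -0.432, 0.004], 0.18)]
t bar1 [([0.581, -0.401, 0.071], 0.6), ([0.548, -0.374, 0.075], 0.51)]
 t22.8 [ 0.4001 -0.2198  0.42  ] [-90.  -0.   2.] F [-0.2 -0.1  0.7] op 0.498 j [ -8.   1.   1.  -0. -90. -80.]
```

View pics/s5c.png

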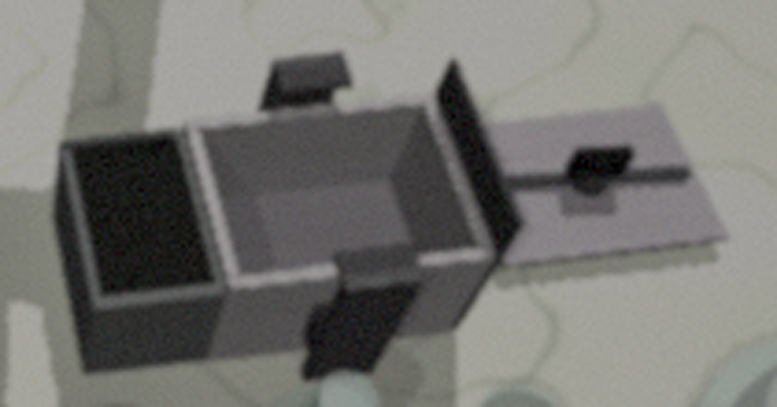

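View pics/t5c.png

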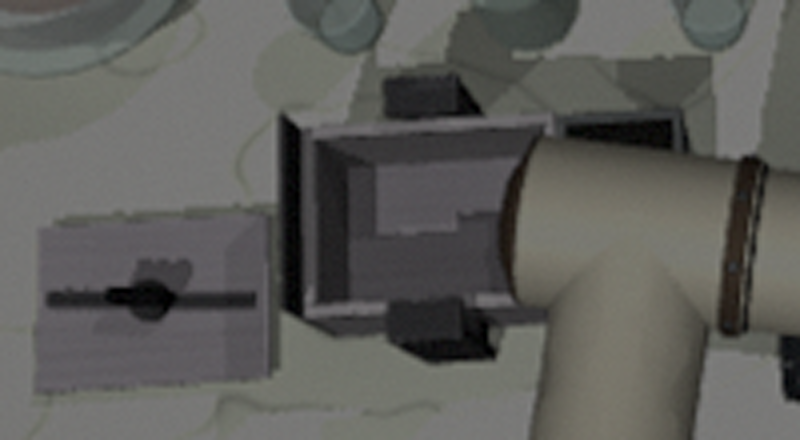

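```bash
python3 - <<'E'
from fit import *
fs=env.grab_frame('scene');ft=env.grab_frame('top')
T=cr(120,160,6);S=cr(270,145,5);S5=cr(270,140,3.7);T5=cr(60,150,4)
obs=[(ft,(.08,-.21,.12),T(660,103)),(ft,(-.08,-.21,.12),T(678,390)),(ft,(.08,-.105,.12),T(482,112)),(ft,(-.08,-.105,.12),T(490,397)),
(fs,(.08,-.21,.12),S(130,390)),(fs,(-.08,-.21,.12),S(80,172)),(fs,(.08,-.105,.12),S(303,366)),(fs,(-.08,-.105,.12),S(250,150)),
(fs,(-.07,-.095,.128),S5(205,130)),(fs,(.07,-.095,.128),S5(240,273)),(fs,(-.07,.095,.128),S5(427,108)),(fs,(.07,.095,.128),S5(487,246)),
(ft,(.07,.095,.128),T5(317,140)),(ft,(-.07,.095,.128),T5(318,303)),(ft,(.07,-.095,.128),T5(540,122))]
p,q=fit(obs,[.55,.16,0]); print('chiller',p,np.degrees(p[2]));print(q.round(1).tolist())
env.gripper_to(.5)
env.goto([.556,-.350,.30],[-90,0,1.5])
env.move_straight([.556,-.350,.20]);
f=snap('scene','s6');st()
cv2.imwrite('pics/s6p.png',cv2.resize(f['image'][150:255,130:260],None,fx=5,fy=5,interpolation=2))
E
```

```text
chiller [0.55452354 0.16680167 0.04114965] 2.3577012774229185
[[0.4, -0.0], [-0.4, -0.6], [-1.2, 0.2], [-1.1, 0.0], [-0.7, 0.9], [0.0, -1.6], [1.2, 1.5], [-0.1, -0.8], [-1.3, -0.2], [0.0, 1.1], [-0.3, -0.8], [-1.6, 1.1], [-0.7, -0.4], [-0.8, 0.6], [0.8, 0.9]]
 t25.0 [ 0.5568 -0.3503  0.2021] [-90.1  -0.2   1.5] F [0.4 0.6 0.6] op 0.499 j [-18.  26.   4.   0. -67. -70.]
```

View pics/s6p.png

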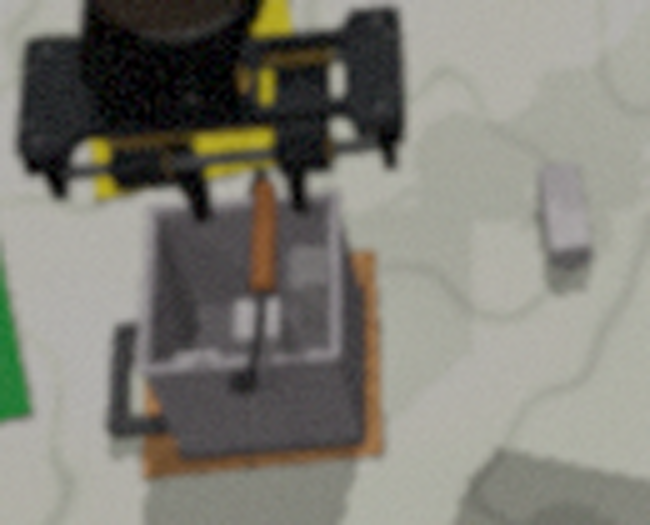

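```bash
python3 - <<'E'
from h import *
print(env.move_straight([.556,-.350,.145],rate=.08,force_limit=6)); st()
env.gripper_to(0,10); st('light'); env.gripper_to(0,50); st('hard')
print(env.move_straight([.556,-.350,.175],rate=.05,force_limit=15)); env.dwell(.5); st('lift')
f=snap('scene','s7');st()
cv2.imwrite('pics/s7p.png',cv2.resize(f['image'][130:255,130:260],None,fx=5,fy=4.5,interpolation=2))
E
```

```text
False
 t25.8 [ 0.5564 -0.3502  0.1455] [-90.   -0.    1.5] F [0.2 0.6 0.1] op 0.504 j [-18.  28.  -1.   0. -61. -70.]
light t26.4 [ 0.5561 -0.35    0.1451] [-90.   -0.    1.5] F [-0.5 -1.2  0.5] op 0.155 j [-18.  28.  -1.   0. -61. -70.]
hard t26.6 [ 0.556  -0.35    0.1451] [-90.    0.    1.5] F [-0.7  0.4  0.5] op 0.145 j [-18.  28.  -1.   0. -61. -70.]
False
lift t27.9 [ 0.556  -0.35    0.1749] [-90.    0.    1.5] F [ 0.5 -0.3 -4.6] op 0.146 j [-18.  27.   1.  -0. -64. -70.]
 t27.9 [ 0.556  -0.35    0.1749] [-90.    0.    1.5] F [ 0.1  0.  -4.8] op 0.147 j [-18.  27.   1.  -0. -64. -70.]
```

View pics/s7p.png

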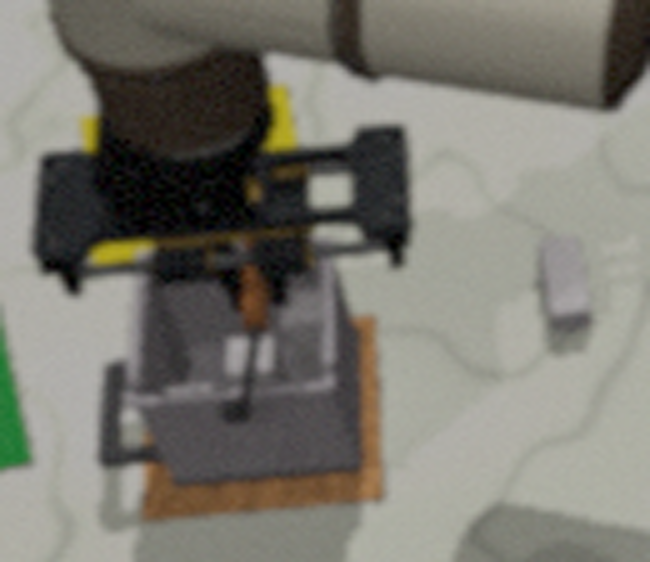

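```bash
sed -i 's/^C=.*/C=np.array([.5545,.1667]); CY=2.4/' h.py; python3 - <<'E'
from h import *
t=ch(0.0005,-.167+.0204,0); print(t)
env.move_straight([.556,-.350,.315],rate=.15)
env.move_straight([t[0],t[1],.315],[-90,0,2.8],rate=.15); env.dwell(.3); st()
env.move_straight([t[0],t[1],.275],rate=.08); env.dwell(.2)
f=snap('scene','s8')
print(env.move_straight([t[0],t[1],.256],rate=.03,force_limit=2.5)); st('down')
g=snap('scene','s8b'); h=snap('top','t8')
cv2.imwrite('pics/s8p.png',cv2.resize(g['image'][120:270,260:420],None,fx=4.5,fy=4,interpolation=2))
cv2.imwrite('pics/t8p.png',cv2.resize(h['image'][150:260,120:260],None,fx=5,fy=5,interpolation=2))
E
```

```text
[0.56113853 0.02024953 0.        ]
 t31.9 [0.5611 0.0201 0.315 ] [-90.    0.    2.8] F [-0.2 -0.1 -5.2] op 0.144 j [  19.   13.    1.    0.  -78. -106.]
True
down t33.3 [0.5613 0.0208 0.2612] [-89.9  -0.    2.8] F [0.6 2.6 3.3] op 0.143 j [  19.   14.   -5.   -0.  -71. -106.]
```

View pics/s8p.png

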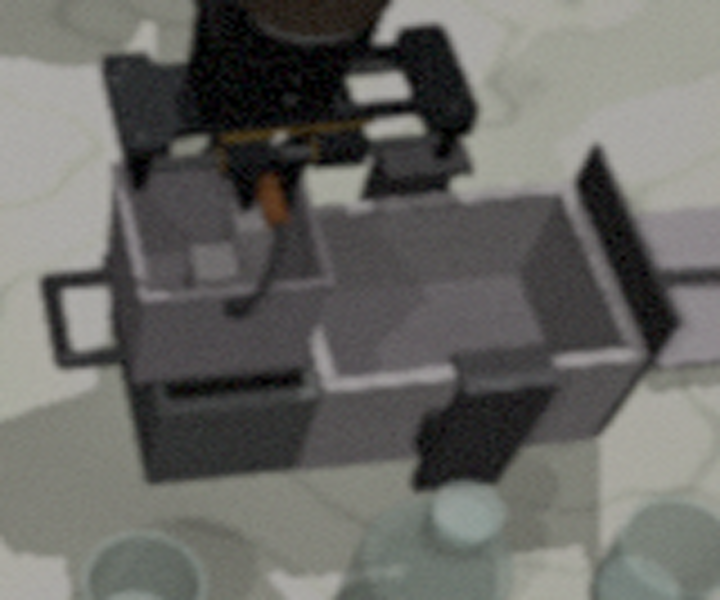

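View pics/t8p.png

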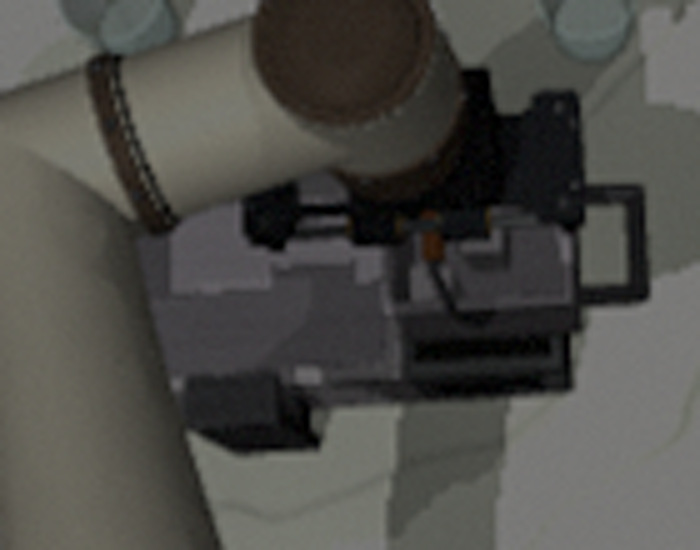

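```bash
python3 - <<'E'
from h import *
env.gripper_to(.36); env.dwell(.6); s=st('rel')
p=s['position']
R0=[-90,0,2.8]
t0=ch(.0005,-.167+.0204,.262); t1=ch(.0005,-.167-.030-.008,.262)
print(env.move_straight(t1,rate=.05,force_limit=3)); st('pushed')
env.move_straight(t1+[0,0,.08],rate=.1)
q=ch(0,-.40,.34); env.goto(q,R0)
g=snap('scene','s9'); h=snap('top','t9'); st()
cv2.imwrite('pics/s9p.png',cv2.resize(g['image'][120:270,250:420],None,fx=4.5,fy=4,interpolation=2))
cv2.imwrite('pics/t9p.png',cv2.resize(h['image'][150:260,120:280],None,fx=5,fy=5,interpolation=2))
E
```

```text
rel t34.7 [0.5598 0.0205 0.2593] [-90.    0.3   2.8] F [-0.4 -0.  -0.3] op 0.359 j [  19.   14.   -5.   -0.  -71. -106.]
False
pushed t36.0 [ 0.5636 -0.038   0.2621] [-90.    0.2   2.8] F [-0.9  0.7 -0.2] op 0.363 j [  13.   15.   -4.   -0.  -71. -100.]
 t37.9 [ 0.5715 -0.2317  0.3401] [-90.   -0.    2.9] F [ 0.5 -0.2  0.1] op 0.358 j [ -7.  18.  11.  -0. -83. -80.]
```

View pics/s9p.png

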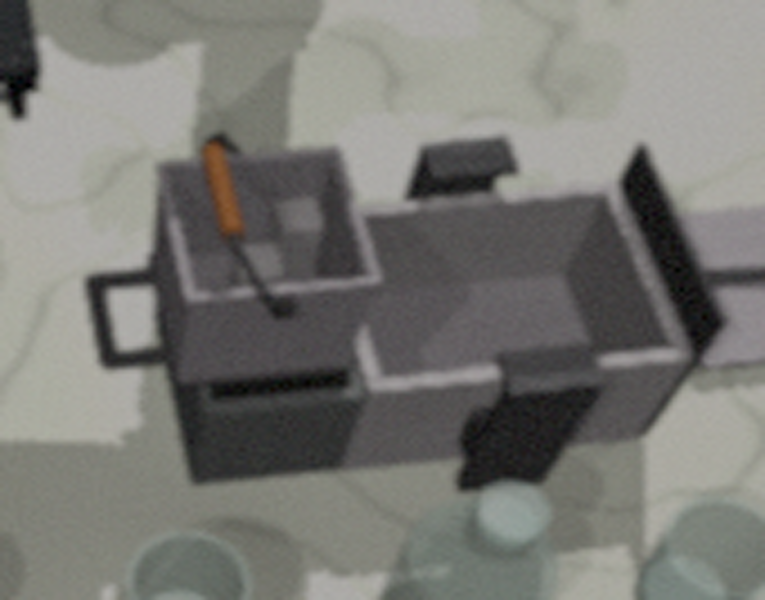

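View pics/t9p.png

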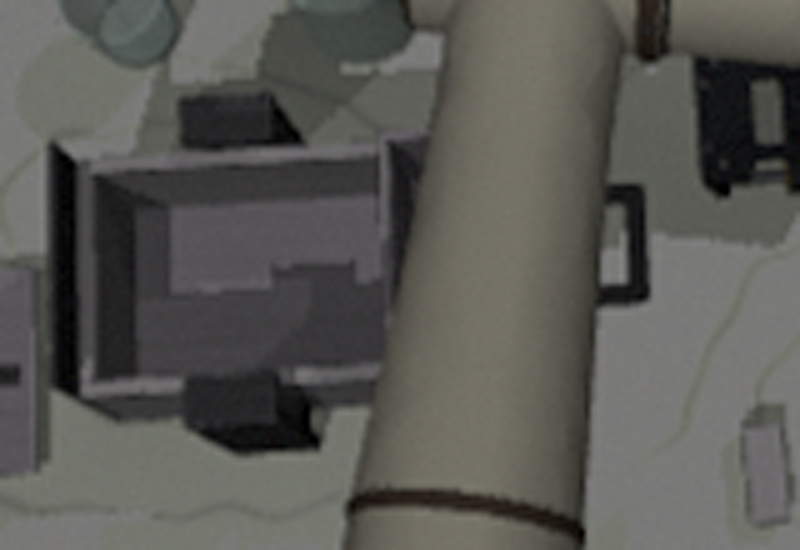

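```bash
python3 - <<'E'
from fit import *
fs=env.grab_frame('scene');ft=env.grab_frame('top')
S=lambda u,v: np.array([250+(u+.5)/4.5-.5,120+(v+.5)/4-.5]); T=cr(120,150,5)
h=.055;z=.235
obs=[(fs,(-h,-h,z),S(157,163)),(fs,(-h,h,z),S(338,150)),(fs,(h,h,z),S(381,281)),(fs,(h,-h,z),S(188,300)),
 (ft,(.034,-.103,.128),T(647,185)),(ft,(-.034,-.103,.128),T(650,302))]
p,q=fit(obs,[.56,0,0]); print(p,np.degrees(p[2]));print(q.round(1).tolist())
d=p[:2]-C; c,s=np.cos(np.radians(CY)),np.sin(np.radians(CY)); print('local',c*d[0]+s*d[1],-s*d[0]+c*d[1])
E
```

```text
[ 5.60823002e-01 -3.22094123e-04  3.62714382e-02] 2.07820032675282
[[0.6, 0.6], [-0.4, -0.1], [-0.9, 0.2], [0.3, -0.2], [-0.3, 2.3], [0.0, -1.0]]
local -0.0006767035359505624 -0.16714036721983472
```

```bash
cat >> h.py <<'E'
def tor(a,flip=True):
    o=R.from_euler('z',CY,degrees=True)*R.from_euler('x',a,degrees=True)
    if flip: o=o*R.from_euler('y',180,degrees=True)
    return o.as_euler('xyz',degrees=True)
E
python3 - <<'E'
from h import *
for fl in (True,False):
  for l,z,a in ((-.40,.34,-90),(-.36,.25,-45),(-.33,.20,0),(-.33,.128,0),(-.244,.128,0)):
    j=env.inverse_kinematics(ch(0,l,z),tor(a,fl)); print(fl,l,z,a,None if j is None else np.round(j))
E
```

```text
True -0.4 0.34 -90 [ -7.  18.  11.   0. -83. 100.]
True -0.36 0.25 -45 [ -25.   32.   22.  -40. -102.  117.]
True -0.33 0.2 0 [ -35.   50.   24.  -71. -123.  122.]
True -0.33 0.128 0 [ -34.   56.   24.  -68. -120.  128.]
True -0.244 0.128 0 [ -29.   53.   15.  -70. -114.  132.]
False -0.4 0.34 -90 [ -7.  18.  11.  -0. -83. -80.]
False -0.36 0.25 -45 [ -25.   32.   22.  -40. -102.  -63.]
False -0.33 0.2 0 [ -35.   50.   24.  -71. -123.  -58.]
False -0.33 0.128 0 [ -34.   56.   24.  -68. -120.  -52.]
False -0.244 0.128 0 [ -29.   53.   15.  -70. -114.  -48.]
```

```bash
python3 - <<'E'
from h import *
env.gripper_to(.45)
env.goto(ch(-.0007,-.36,.25),tor(-45,False))
env.goto(ch(-.0007,-.33,.20),tor(0,False)); st()
print(env.move_straight(ch(-.0007,-.33,.128),rate=.1,force_limit=8)); st()
g=snap('scene','s10'); 
print(env.move_straight(ch(-.0007,-.244,.128),rate=.06,force_limit=4)); st()
g=snap('scene','s10b'); h=snap('top','t10')
cv2.imwrite('pics/s10p.png',cv2.resize(g['image'][120:270,220:420],None,fx=4,fy=4,interpolation=2))
cv2.imwrite('pics/t10p.png',cv2.resize(h['image'][150:280,160:320],None,fx=4.5,fy=4.5,interpolation=2))
E
```

```text
t39.7 [ 0.5682 -0.1624  0.2011] [-0.3 -0.1  2.6] F [-0.6 -0.   0.9] op 0.451 j [ -35.   50.   24.  -71. -123.  -58.]
False
 t40.6 [ 0.5678 -0.1633  0.128 ] [-0.  -0.   2.4] F [-0.1 -0.2 -0.1] op 0.452 j [ -34.   56.   23.  -68. -120.  -52.]
False
 t42.2 [ 0.564  -0.0775  0.1279] [-0.  -0.   2.4] F [ 1.1 -0.4  0.4] op 0.453 j [ -29.   53.   15.  -70. -114.  -48.]
```

View pics/s10p.png

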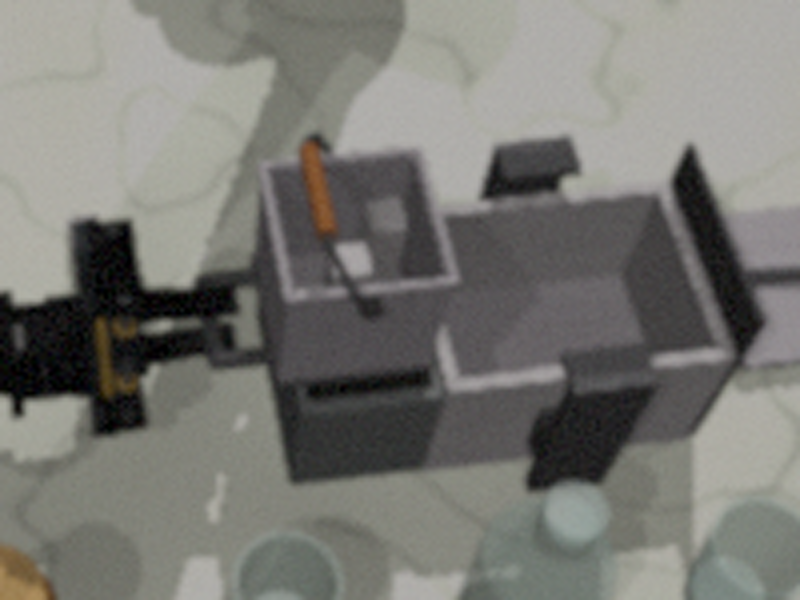

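View pics/t10p.png

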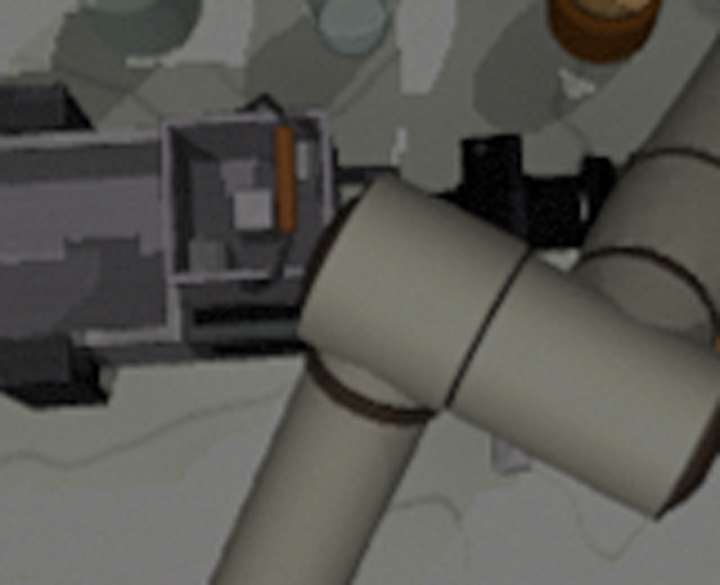

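```bash
cat >> h.py <<'E'
KT=[0,20,40,60,90,115,125,130]; KY=[-.112,-.114,-.119,-.126,-.145,-.160,-.160,-.160]; KZ=[.120,.1215,.129,.139,.162,.190,.197,.199]
def tip(th,dx=-.0007,ez=0):
    ey=np.interp(th,KT,KY); e=np.interp(th,KT,KZ)+ez; c,s=np.cos(np.radians(th)),np.sin(np.radians(th))
    y=ey-.151*c+.008*s+.019*c; z=e+.151*s+.008*c-.019*s
    return ch(dx,y,z),tor(-th,False)
E
python3 - <<'E'
from h import *
for t in range(0,131,10):
    p,o=tip(t); j=env.inverse_kinematics(p,o); print(t,p.round(3),None if j is None else np.round(j))
env.gripper_to(0,15); st('light'); env.gripper_to(0,60); st('hard')
p,o=tip(0); print(p)
E
```

```text
0 [ 0.564 -0.077  0.128] [ -29.   53.   15.  -70. -114.  -48.]
10 [ 0.564 -0.075  0.152] [ -27.   46.   14.  -64. -109.  -51.]
20 [ 0.564 -0.068  0.174] [ -25.   40.   12.  -59. -103.  -54.]
30 [ 0.563 -0.06   0.198] [-21.  34.  11. -53. -97. -59.]
40 [ 0.563 -0.048  0.22 ] [-16.  28.  10. -47. -92. -64.]
50 [ 0.562 -0.034  0.24 ] [-10.  23.   8. -39. -87. -71.]
60 [ 0.562 -0.018  0.257] [ -3.  19.   6. -30. -82. -79.]
70 [ 0.561 -0.003  0.273] [  4.  16.   4. -20. -78. -88.]
80 [0.56  0.013 0.286] [ 12.  14.   1. -10. -76. -97.]
90 [0.56  0.03  0.294] [  20.   13.   -2.   -0.  -75. -107.]
100 [0.559 0.047 0.302] [  26.   14.   -4.    9.  -76. -117.]
110 [0.558 0.062 0.306] [  32.   15.   -7.   18.  -79. -125.]
120 [0.557 0.08  0.304] [  37.   18.   -9.   25.  -82. -132.]
130 [0.557 0.098 0.295] [  41.   22.  -11.   30.  -86. -138.]
light t42.9 [ 0.564  -0.0771  0.1282] [ 0.  -0.   2.4] F [-0.   0.3  1.4] op 0.153 j [ -29.   52.   15.  -70. -114.  -48.]
hard t43.1 [ 0.564  -0.0771  0.1282] [ 0.  -0.   2.4] F [-0.9 -0.9  1.3] op 0.146 j [ -29.   52.   15.  -70. -114.  -48.]
[ 0.56401827 -0.07711528  0.128     ]
```

```bash
python3 - <<'E'
from h import *
for t in (8,16,24,32,40,50):
    p,o=tip(t); hit=env.move_straight(p,o,rate=.05,force_limit=20); s=st(f'{t} {hit}'); print(s['wrist_torque'].round(2))
    if hit: break
g=snap('scene','s11')
cv2.imwrite('pics/s11p.png',cv2.resize(g['image'][100:260,240:420],None,fx=4,fy=3.7,interpolation=2))
E
```

```text
8 False t43.6 [ 0.5639 -0.0755  0.1468] [-8.   0.   2.4] F [-0.1 -1.2 -2.1] op 0.144 j [ -28.   47.   14.  -65. -110.  -50.]
[-2.5  -0.15 -0.03]
16 False t44.2 [ 0.5636 -0.0714  0.1649] [-16.    0.    2.4] F [-0.3 -1.4 -1.2] op 0.139 j [ -26.   42.   13.  -61. -105.  -53.]
[-2.43 -0.18 -0.12]
24 False t44.7 [ 0.5633 -0.0654  0.1837] [-24.    0.    2.4] F [-0.3 -1.3 -1.9] op 0.138 j [ -23.   37.   12.  -57. -101.  -56.]
[-2.58 -0.18 -0.03]
32 False t45.3 [ 0.563  -0.0578  0.2023] [-32.    0.1   2.4] F [-0.2 -0.1 -2.5] op 0.140 j [-20.  32.  11. -52. -96. -60.]
[-2.77 -0.1  -0.09]
40 False t45.8 [ 0.5623 -0.048   0.2192] [-39.9   0.1   2.4] F [-0.9 -0.5 -5.3] op 0.140 j [-16.  28.  10. -47. -92. -64.]
[-3.12 -0.11 -0.01]
50 False t46.5 [ 0.5618 -0.0343  0.2395] [-49.9   0.1   2.4] F [ 0.1 -1.2 -4.4] op 0.138 j [-10.  23.   8. -39. -87. -71.]
[-2.65 -0.11  0.03]
```

View pics/s11p.png

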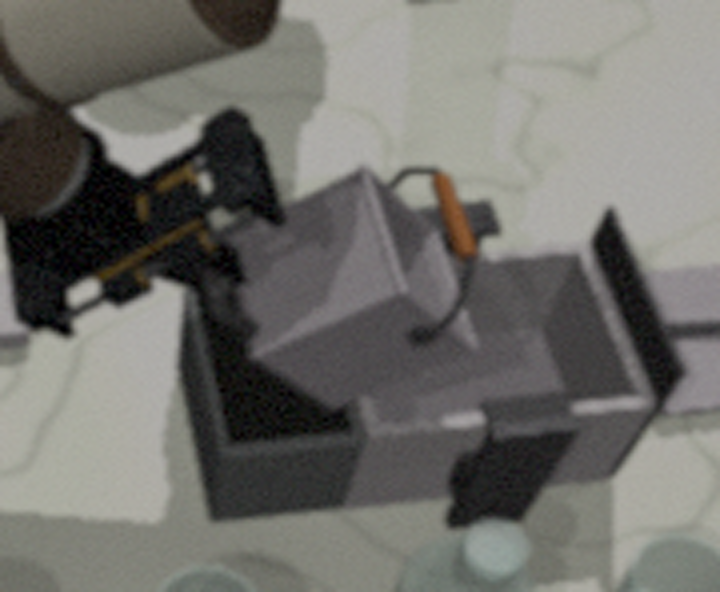

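Rigidly held, pail tilted over the lip as planned (rim around (370,170)-(480,350) in the crop). Continue.

```bash
python3 - <<'E'
from h import *
for t in (60,70,80,90,100,110,118,125):
    p,o=tip(t); hit=env.move_straight(p,o,rate=.06,force_limit=20); s=st(f'{t} {hit}'); print(s['wrist_torque'].round(2))
    if hit: break
env.dwell(.7); st()
g=snap('scene','s12'); h=snap('top','t12')
cv2.imwrite('pics/s12p.png',cv2.resize(g['image'][100:260,240:420],None,fx=4,fy=3.7,interpolation=2))
E
```

```text
60 False t47.1 [ 0.561  -0.0181  0.2566] [-59.9   0.1   2.4] F [-0.4  0.1 -4.6] op 0.141 j [ -3.  19.   6. -30. -82. -79.]
[-2.14 -0.05  0.05]
70 False t47.6 [ 0.5604 -0.0032  0.2724] [-69.9   0.1   2.4] F [-0.3  0.2 -4.3] op 0.143 j [  4.  16.   4. -21. -78. -88.]
[-1.51 -0.04 -0.03]
80 False t48.1 [0.5597 0.0129 0.2847] [-79.9   0.1   2.4] F [ 0.2 -0.  -4.6] op 0.141 j [ 12.  14.   1. -10. -76. -97.]
[-0.91 -0.03 -0.02]
90 False t48.5 [0.5591 0.0295 0.2932] [-89.9   0.1   2.4] F [-0.1  0.4 -4.5] op 0.145 j [  20.   13.   -2.   -0.  -75. -107.]
[-0.18  0.02 -0.02]
100 False t49.0 [0.5586 0.0462 0.3012] [-99.9   0.1   2.4] F [ 0.8 -0.8 -3.8] op 0.142 j [  26.   14.   -4.    9.  -76. -116.]
[ 0.42  0.07 -0.02]
110 False t49.4 [0.5581 0.0621 0.3053] [-109.9    0.     2.3] F [ 0.8 -0.4 -4. ] op 0.142 j [  32.   15.   -7.   18.  -79. -125.]
[ 1.07  0.06 -0.  ]
118 False t49.8 [0.5577 0.0754 0.3048] [-117.9    0.     2.4] F [ 1.   0.3 -3.6] op 0.140 j [  36.   17.   -8.   23.  -82. -131.]
[ 1.42 -0.01 -0.05]
125 False t50.2 [0.5572 0.0888 0.3009] [-124.9   -0.     2.4] F [ 0.8 -0.3 -1.8] op 0.142 j [  39.   20.  -10.   27.  -84. -135.]
[1.6  0.02 0.01]
 t50.9 [0.5571 0.089  0.3005] [-125.     0.     2.4] F [ 0.2 -0.2 -2.6] op 0.143 j [  39.   20.  -10.   28.  -84. -135.]
```

View pics/s12p.png

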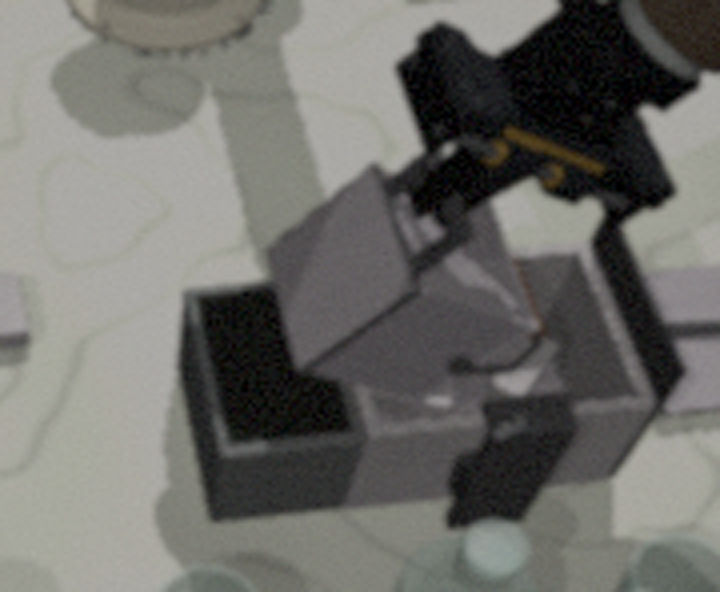

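View pics/t12.png

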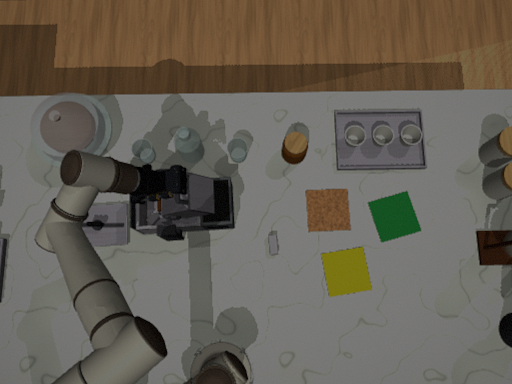

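```bash
python3 - <<'E'
from h import *
p,o=tip(130); print(env.move_straight(p,o,rate=.06,force_limit=20)); env.dwell(.5)
p,o=tip(122); env.move_straight(p,o,rate=.1); p,o=tip(130);env.move_straight(p,o,rate=.1); env.dwell(.4);st('130')
for t in (115,100,85,70,60,50):
    p,o=tip(t,ez=.003); hit=env.move_straight(p,o,rate=.08,force_limit=20); s=st(f'{t} {hit}')
    if hit: break
g=snap('scene','s13'); h=snap('top','t13')
cv2.imwrite('pics/s13p.png',cv2.resize(g['image'][100:260,240:420],None,fx=4,fy=3.7,interpolation=2))
cv2.imwrite('pics/t13p.png',cv2.resize(h['image'][150:260,120:280],None,fx=5,fy=5,interpolation=2))
E
```

```text
False
130 t52.8 [0.5567 0.0974 0.2955] [-1.3e+02 -1.0e-01  2.4e+00] F [-0.1 -0.4 -2.2] op 0.142 j [  41.   21.  -11.   30.  -86. -138.]
115 False t53.4 [0.5576 0.0692 0.3092] [-115.1    0.     2.3] F [ 0.   0.6 -2.5] op 0.141 j [  35.   16.   -7.   21.  -81. -128.]
100 False t53.8 [0.5585 0.0463 0.3037] [-1.001e+02  1.000e-01  2.400e+00] F [ 0.4  0.5 -3.1] op 0.141 j [  26.   14.   -4.    9.  -77. -117.]
85 False t54.3 [0.5596 0.0216 0.2921] [-85.1   0.2   2.4] F [ 0.6  0.3 -2.1] op 0.140 j [  16.   13.   -0.   -5.  -75. -102.]
70 False t54.8 [ 0.5609 -0.0028  0.2759] [-70.1   0.1   2.5] F [ 1.   0.7 -3. ] op 0.144 j [  4.  16.   4. -20. -78. -88.]
60 False t55.2 [ 0.5617 -0.0178  0.2603] [-60.1   0.    2.5] F [ 0.1  0.2 -2.7] op 0.141 j [ -3.  19.   6. -30. -82. -79.]
50 False t55.7 [ 0.5625 -0.034   0.2437] [-50.1  -0.    2.4] F [ 0.3 -0.5 -2.1] op 0.140 j [-10.  23.   8. -39. -87. -71.]
```

View pics/s13p.png

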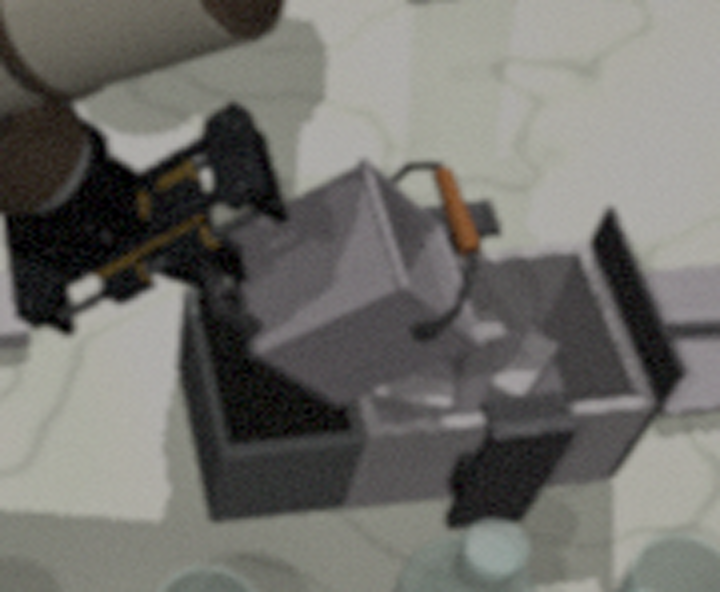

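View pics/t13p.png

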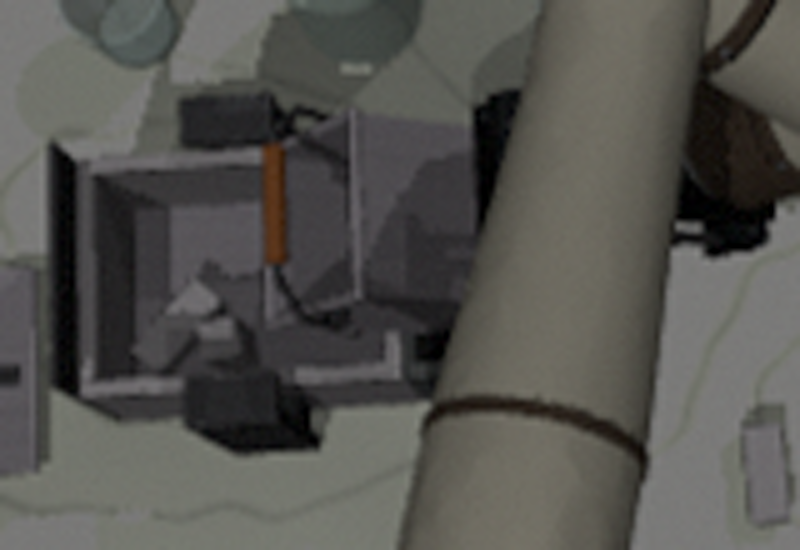

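Bars lie in the basin; the pail appears empty. Set it back on the ledge.

```bash
python3 - <<'E'
from h import *
for t in (40,30,20,10,4):
    p,o=tip(t,ez=.003); hit=env.move_straight(p,o,rate=.08,force_limit=20); s=st(f'{t} {hit}')
    if hit: break
p,o=tip(0,ez=.002); print(env.move_straight(p,o,rate=.04)); st()
env.gripper_to(0,5); env.dwell(.3); st('light')
env.gripper_to(.45); env.dwell(.3); st('open')
q=p+(ch(0,-.10,0)-ch(0,0,0)); env.move_straight(q,rate=.12)
g=snap('scene','s14'); h=snap('top','t14')
cv2.imwrite('pics/s14p.png',cv2.resize(g['image'][120:270,250:420],None,fx=4.5,fy=4,interpolation=2))
cv2.imwrite('pics/t14p.png',cv2.resize(h['image'][150:260,120:280],None,fx=5,fy=5,interpolation=2))
E
```

```text
40 False t56.2 [ 0.5631 -0.048   0.2233] [-40.1  -0.    2.4] F [ 0.2  0.2 -2. ] op 0.145 j [-16.  28.  10. -46. -92. -64.]
30 False t56.7 [ 0.5637 -0.0597  0.2019] [-30.1  -0.1   2.4] F [ 0.   0.9 -0.8] op 0.140 j [-21.  33.  11. -53. -98. -59.]
20 False t57.2 [ 0.5642 -0.0683  0.178 ] [-20.2  -0.1   2.4] F [-0.1 -0.  -1.8] op 0.140 j [ -25.   39.   12.  -59. -103.  -54.]
10 False t57.6 [ 0.5643 -0.0746  0.1553] [-10.2  -0.1   2.4] F [ 0.5 -0.3 -2.7] op 0.140 j [ -27.   46.   14.  -64. -109.  -51.]
4 False t57.9 [ 0.5642 -0.0764  0.141 ] [-4.1 -0.   2.4] F [ 0.2  0.4 -1.8] op 0.141 j [ -28.   50.   14.  -68. -112.  -49.]
False
 t58.3 [ 0.5641 -0.077   0.1302] [-0.  -0.   2.4] F [-0.1  0.1 -0.9] op 0.140 j [ -29.   52.   15.  -70. -114.  -48.]
light t58.9 [ 0.564  -0.0771  0.1302] [-0.  -0.   2.4] F [ 0.  -0.8 -0.9] op 0.156 j [ -29.   52.   15.  -70. -114.  -48.]
open t59.9 [ 0.564  -0.0771  0.13  ] [ 0.  -0.   2.4] F [-0.8 -0.9 -1. ] op 0.450 j [ -29.   52.   15.  -70. -114.  -48.]
```

View pics/s14p.png

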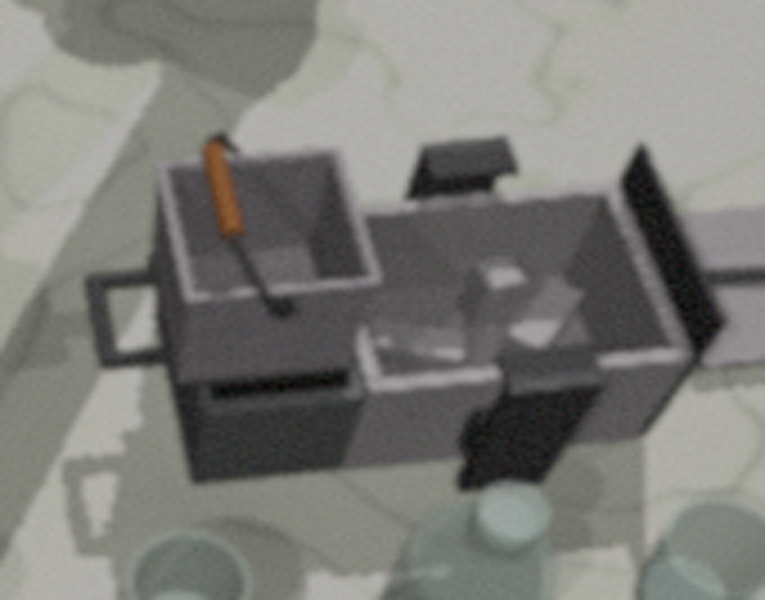

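View pics/t14p.png

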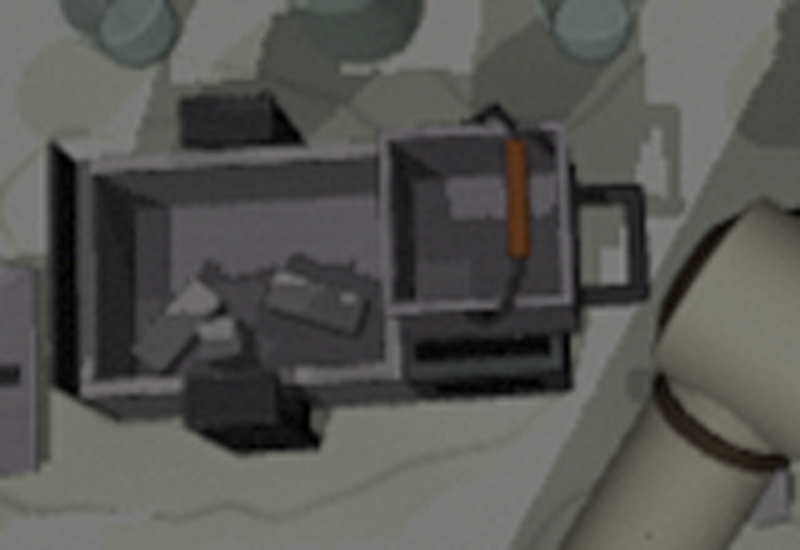

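```bash
python3 - <<'E'
from fit import *
fs=env.grab_frame('scene');ft=env.grab_frame('top')
S=lambda u,v: np.array([250+(u+.5)/4.5-.5,120+(v+.5)/4-.5]); T=cr(120,150,5)
for z in (.268,.274,.28): print(z,at_z(ft,*T(515,140),z)[:2].round(4),at_z(ft,*T(519,256),z)[:2].round(4),at_z(fs,*S(211,142),z)[:2].round(4),at_z(fs,*S(234,238),z)[:2].round(4))
h=.055;z=.235
obs=[(fs,(-h,-h,z),S(157,163)),(fs,(-h,h,z),S(338,151)),(fs,(h,h,z),S(380,281)),(fs,(h,-h,z),S(188,300)),
(ft,(h,h,z),T(381,133)),(ft,(-h,h,z),T(390,312)),(ft,(-h,-h,z),T(580,302)),(ft,(h,-h,z),T(570,123))]
p,q=fit(obs,[.56,0,0]); print(p,np.degrees(p[2]));print(q.round(1).tolist())
E
```

```text
0.268 [ 0.6029 -0.0273] [ 0.5315 -0.0297] [ 0.5162 -0.0294] [ 0.5947 -0.0271]
0.274 [ 0.6014 -0.0278] [ 0.5303 -0.0302] [ 0.5209 -0.0305] [ 0.5988 -0.0283]
0.28 [ 0.5999 -0.0283] [ 0.5291 -0.0307] [ 0.5256 -0.0317] [ 0.6028 -0.0294]
[ 0.56199156 -0.00125117  0.03942469] 2.2588683296194416
[[0.2, 1.0], [-0.7, -0.0], [-0.9, 0.5], [0.1, 0.2], [0.8, 0.7], [-0.0, -0.1], [-1.9, -0.1], [-1.5, 0.8]]
```

```bash
python3 - <<'E'
from h import *
s=st()
p=s['position']; env.goto(p+[0,-.02,.10],tor(-10,False))
env.goto(ch(0,-.36,.34),tor(-60,False))
env.goto([.563,-.0293,.35],[-90,0,2.3])
env.gripper_to(.40); env.move_straight([.563,-.0293,.30]);
g=snap('scene','s15');cv2.imwrite('pics/s15p.png',cv2.resize(g['image'][100:260,250:420],None,fx=4,fy=3.5,interpolation=2))
print(env.move_straight([.563,-.0293,.257],rate=.06,force_limit=4)); st()
env.gripper_to(0,10); st(); env.gripper_to(0,50); st()
print(env.move_straight([.563,-.0293,.285],rate=.05,force_limit=12)); env.dwell(.3); st()
g=snap('scene','s16');cv2.imwrite('pics/s16p.png',cv2.resize(g['image'][100:260,250:420],None,fx=4,fy=3.5,interpolation=2))
E
```

```text
t61.1 [ 0.5683 -0.1763  0.1302] [0.  0.  2.5] F [0.1 0.1 0.5] op 0.450 j [ -35.   56.   25.  -68. -122.  -53.]
False
 t64.8 [ 0.5633 -0.0293  0.2574] [-90.   -0.    2.3] F [-0.5  0.6 -0.5] op 0.399 j [  13.   15.   -5.    0.  -70. -101.]
 t65.3 [ 0.5631 -0.0294  0.2572] [-90.   -0.    2.3] F [0.1 0.3 0.4] op 0.156 j [  13.   15.   -5.    0.  -70. -101.]
 t65.5 [ 0.5631 -0.0293  0.2572] [-90.   -0.    2.3] F [ 1.  -0.7  2.8] op 0.144 j [  13.   15.   -5.    0.  -70. -101.]
False
 t66.5 [ 0.5629 -0.0293  0.2847] [-90.    0.    2.3] F [-0.2 -0.2 -2.6] op 0.145 j [  13.   14.   -2.   -0.  -74. -101.]
```

View pics/s16p.png

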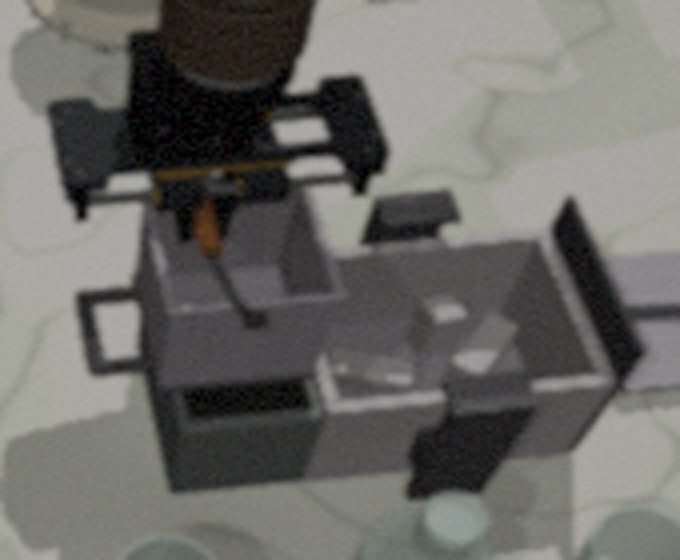

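```bash
python3 - <<'E'
from h import *
ft=env.grab_frame('top'); 
im=cv2.imread('pics/t12.png'); hsv=cv2.cvtColor(im,cv2.COLOR_BGR2HSV)
m=(hsv[...,0]>5)&(hsv[...,0]<20)&(hsv[...,1]>90); mm=np.zeros_like(m); mm[180:240,295:360]=m[180:240,295:360]
ys,xs=np.nonzero(mm); (c,sz,a)=cv2.minAreaRect(np.c_[xs,ys].astype(np.float32)); print(c,sz,a)
co=at_z(ft,c[0],c[1],.004); print(co)
co=(co[:2]+np.array([.5458,-.3792]))/2
t=[co[0]+.001,co[1]-.028]; print(t)
env.move_straight([.563,-.0293,.325],rate=.12)
env.move_straight([t[0],t[1],.325],rate=.15); env.dwell(.2)
env.move_straight([t[0],t[1],.16],rate=.12); env.dwell(.3); st()
print(env.move_straight([t[0],t[1],.135],rate=.03,force_limit=2.5)); st()
snap('scene','s17')
env.gripper_to(.36); env.dwell(.4); st()
env.move_straight([t[0],t[1],.30],rate=.15)
env.goto([.40,-.12,.35],[-90,0,2])
f=snap('scene','s18'); g=snap('top','t18')
for l,f_ in (('s',f),('t',g)):
  print(l,[(np.round(d['xyz'],3).tolist(),round(d['score'],2)) for d in env.search_frame(f_,'bar6')][:8])
cv2.imwrite('pics/t18p.png',cv2.resize(g['image'][160:260,250:380],None,fx=6,fy=6,interpolation=2))
E
```

```text
(327.85345458984375, 209.50863647460938) (41.39902877807617, 42.04497146606445) 86.633544921875
[ 0.54646308 -0.38024203  0.004     ]
[np.float64(0.5471315389184187), np.float64(-0.4077210133731173)]
 t71.8 [ 0.5472 -0.4078  0.1603] [-90.   -0.    2.3] F [ 0.5  0.6 -2.4] op 0.147 j [-23.  30.   4.   0. -64. -65.]
True
 t72.4 [ 0.547  -0.4083  0.141 ] [-90.1   0.    2.3] F [ 0.3 -1.8  3.6] op 0.148 j [-23.  31.   3.   0. -62. -65.]
 t73.5 [ 0.5461 -0.4073  0.1395] [-89.9   0.2   2.3] F [ 0.4 -0.  -0.8] op 0.362 j [-23.  31.   3.  -0. -62. -65.]
s [([0.431, -0.182, 0.034], 0.71), ([0.524, 0.177, 0.065], 0.61), ([0.533, 0.224, 0.044], 0.59), ([0.57, 0.138, 0.117], 0.54), ([0.549, 0.124, 0.043], 0.52)]
t [([0.542, 0.214, 0.038], 0.65), ([0.546, 0.138, 0.041], 0.49)]
```

View pics/s18.png

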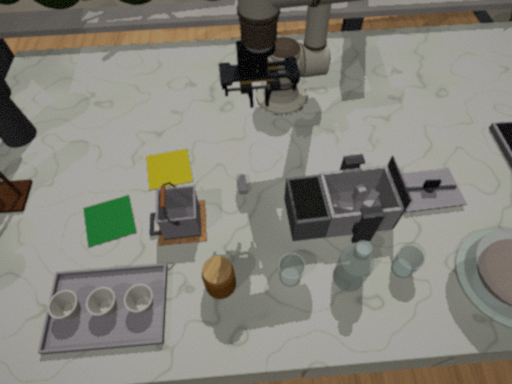

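View pics/t18p.png

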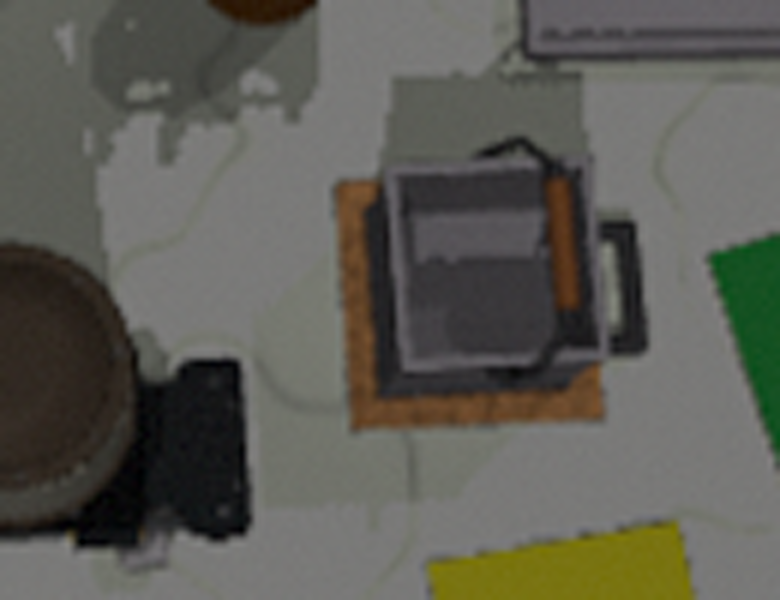

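```bash
python3 - <<'E'
from h import *
env.goto([.35,.22,.35],[-90,0,2])
f=snap('scene','s19'); g=snap('top','t19')
for l,f_ in (('s',f),('t',g)):
  print(l,[(np.round(d['xyz'],3).tolist(),round(d['score'],2)) for d in env.search_frame(f_,'bar6')][:8])
cv2.imwrite('pics/s19p.png',cv2.resize(f['image'][165:215,210:270],None,fx=10,fy=10,interpolation=2))
cv2.imwrite('pics/t19p.png',cv2.resize(g['image'][215:275,245:305],None,fx=10,fy=10,interpolation=2))
E
```

```text
s [([0.551, 0.126, 0.042], 0.67), ([0.435, -0.183, 0.029], 0.64), ([0.521, 0.179, 0.063], 0.58), ([0.535, 0.223, 0.042], 0.56)]
t [([0.541, 0.128, 0.04], 0.71), ([0.419, -0.185, 0.028], 0.62), ([0.567, 0.137, 0.122], 0.58), ([0.763, 0.276, 0.051], 0.54), ([0.524, 0.226, 0.039], 0.51)]
```

View pics/s19p.png

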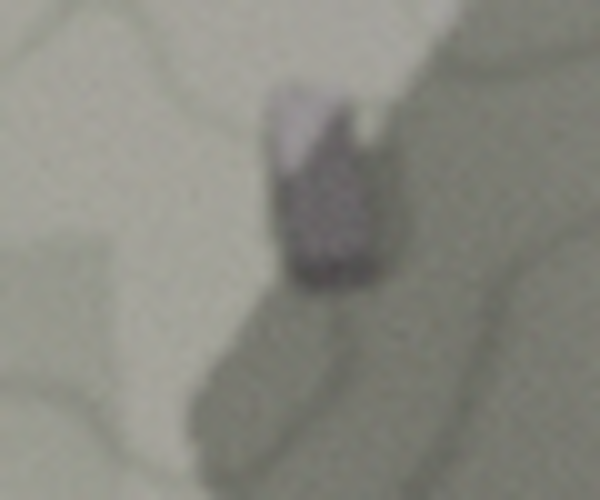

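View pics/t19p.png

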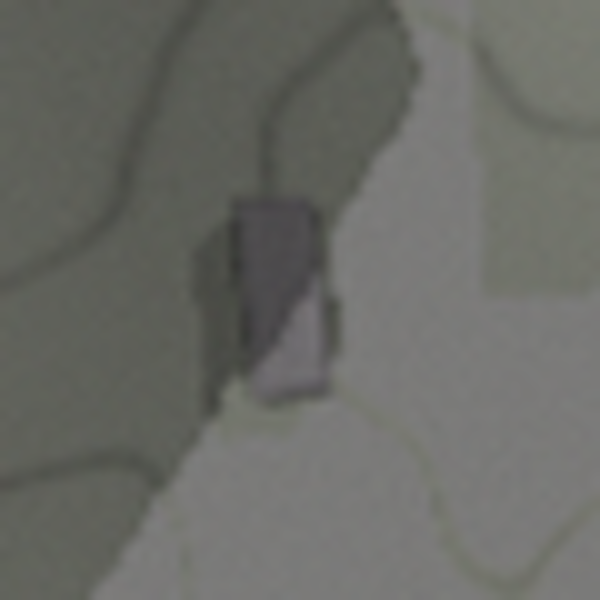

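```bash
python3 - <<'E'
from fit import *
fs=env.grab_frame('scene');ft=env.grab_frame('top')
T=cr(245,215,10);S=cr(210,165,10); a,b,z=.034,.014,.028
obs=[(ft,(a,b,z),T(235,200)),(ft,(a,-b,z),T(317,202)),(ft,(-a,-b,z),T(328,388)),(ft,(-a,b,z),T(250,390)),
(fs,(-a,-b,z),S(270,92)),(fs,(-a,b,z),S(350,95)),(fs,(a,b,z),S(375,260)),(fs,(a,-b,z),S(288,262))]
p,q=fit(obs,[.43,-.18,0]); yaw=np.degrees(p[2]); print(p,yaw);print(q.round(1).tolist())
R0=[-90,0,yaw]
env.gripper_to(.65); env.goto([p[0],p[1],.25],R0)
env.move_straight([p[0],p[1],.06],rate=.15)
print(env.move_straight([p[0],p[1],.006],rate=.05,force_limit=5)); st()
env.gripper_to(0,10); st(); env.gripper_to(0,30); st()
env.move_straight([p[0],p[1],.10],rate=.1); st()
g=snap('scene','s20');cv2.imwrite('pics/s20p.png',cv2.resize(g['image'][120:270,190:420],None,fx=3.4,fy=3.4,interpolation=2))
E
```

```text
[ 0.42526968 -0.18103552  0.03634175] 2.0822287999010434
[[0.2, -0.3], [0.1, -1.0], [0.2, 0.1], [-0.2, 0.3], [0.1, 0.3], [0.3, -0.8], [-0.1, -0.6], [0.1, 0.1]]
False
 t82.7 [ 0.4256 -0.1811  0.0063] [-90.   -0.    2.1] F [0.7 0.8 0.6] op 0.647 j [ -3.  23. -37.   0. -30. -85.]
 t83.3 [ 0.4253 -0.181   0.0061] [-90.   -0.    2.1] F [-0.8  0.4  1.2] op 0.327 j [ -3.  23. -37.  -0. -30. -85.]
 t83.6 [ 0.4253 -0.1811  0.0061] [-90.   -0.    2.1] F [0.4 0.3 1. ] op 0.321 j [ -3.  23. -37.   0. -30. -85.]
 t84.7 [ 0.4247 -0.1809  0.0994] [-90.    0.1   2.1] F [-1.1 -0.2 -0.8] op 0.322 j [ -3.  14. -31.  -0. -44. -85.]
```

View pics/s20p.png

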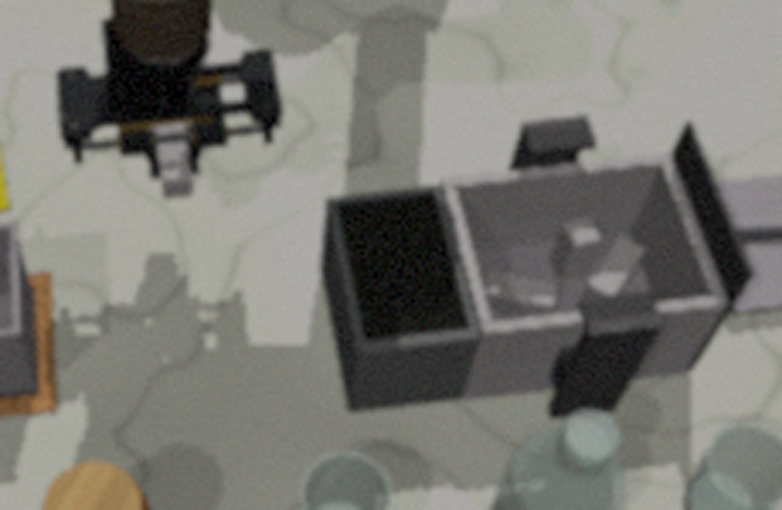

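```bash
python3 - <<'E'
from h import *
p=env.read_state()['position']
env.move_straight([p[0],p[1],.26],rate=.2)
t=ch(.03,-.012,0); R0=[-90,0,CY]
env.goto([t[0],t[1],.26],R0)
env.move_straight([t[0],t[1],.14],rate=.12)
print(env.move_straight([t[0],t[1],.075],rate=.05,force_limit=4)); st()
env.gripper_to(.5); env.dwell(.3)
env.move_straight([t[0],t[1],.28],rate=.12)
env.goto([.35,-.15,.40],R0); env.dwell(.5)
f=snap('scene','s21'); g=snap('top','t21'); st()
for l,f_ in (('s',f),('t',g)):
  print(l,[(np.round(d['xyz'],3).tolist(),round(d['score'],2)) for d in env.search_frame(f_,'bar6')][:8])
cv2.imwrite('pics/s21p.png',cv2.resize(f['image'][140:250,270:480],None,fx=3.7,fy=3.7,interpolation=2))
cv2.imwrite('pics/t21p.png',cv2.resize(g['image'][150:260,60:260],None,fx=4,fy=4,interpolation=2))
E
```

```text
False
 t89.6 [0.5852 0.1561 0.0754] [-90.   -0.    2.4] F [ 0.7 -0.3 -0.1] op 0.320 j [  30.   28.  -13.    0.  -49. -118.]
 t94.5 [ 0.35 -0.15  0.4 ] [-90.   -0.    2.4] F [-1.1  1.1 -0.3] op 0.498 j [  2.  -8. -10.   0. -88. -89.]
s [([0.534, 0.224, 0.044], 0.72), ([0.569, 0.134, 0.112], 0.7), ([0.521, 0.178, 0.063], 0.66), ([0.574, 0.153, 0.069], 0.64), ([0.55, 0.119, 0.041], 0.62)]
t [([0.522, 0.226, 0.04], 0.72), ([0.542, 0.124, 0.042], 0.67), ([0.546, -0.401, 0.167], 0.58), ([0.585, 0.153, 0.056], 0.57), ([0.566, 0.13, 0.118], 0.29)]
```

View pics/s21p.png

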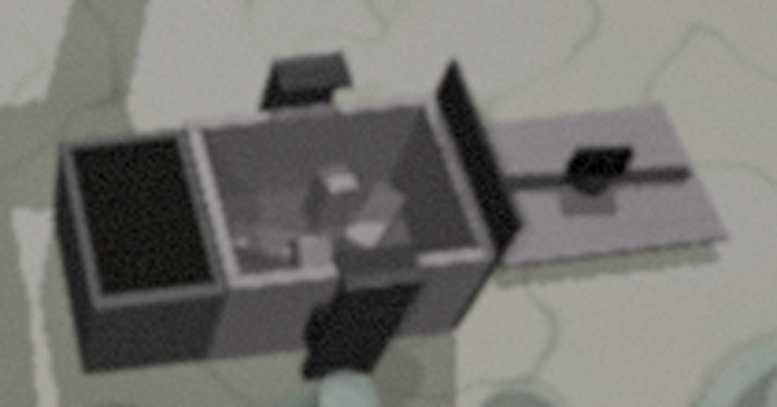

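View pics/t21.png

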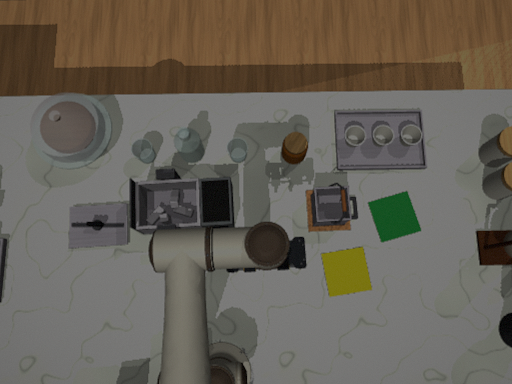

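View pics/s21.png

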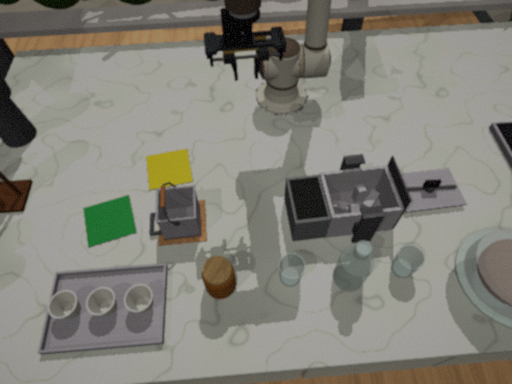

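```bash
python3 - <<'E'
from h import *
st(); print(env.close_job()); st()
E
```

```text
t94.6 [ 0.35 -0.15  0.4 ] [-90.   -0.    2.4] F [-0.5  1.1  0.5] op 0.507 j [  2.  -8. -10.  -0. -88. -89.]
the job is handed in; nothing more can be done
None
the job is handed in; nothing more can be done
```

The job is handed in at 94.6 s of the 210 s allowed. `close_job()` gives no verdict, so the result rests on my own checks.

- **Lid:** I turned the knob about 82° to near its far stop, lifted the lid out and laid it flat on the counter at about (0.50, 0.43). That is about 270 mm from the middle of the basin.
- **Pail and pouring:** I carried the pail by its bail and released it about 2 mm from the ledge point. I leaned the bail to the hoop side, gripped the hoop hard and tipped the pail to 130° over the basin. It poured out all three of its bars.
- **Pail return:** The empty pail went back to the ledge and then by its bail onto the cork coaster, aimed at the coaster's middle.
- **Counter bar:** There was only one. It was knocked about 36 mm aside during the run, so I measured it again before putting it in the basin.

**Last checks:** The final pictures show all four bars inside the basin, with visible surfaces no higher than about 70 mm. The pail looks empty and upright on the coaster, the lid is flat, the glassware looks unmoved and the gripper is clear.

**What disagreed or went unchecked:**
- The network gave a few low-score false bar hits, on a keeper (chiller latch) and on the bail. The pictures ruled these out.
- I checked the pail's final place on the coaster by eye, without fitting it again.

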